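# Make up two histology kits

### The arm

A 7-joint arm with a two-finger parallel gripper is mounted at the origin on the work surface. World frame = base frame: x ahead of the robot, y to its left, z up, the work surface at z = 0. Lengths are in m, angles in degrees, forces in N, time in s.
With the tool pointing down it reaches from about 0.425 to 0.95 m from the base axis. Payload 16.7 kg.
Tool frame: the origin (TCP) lies midway between the tips of the shut fingers; the grasp point (between the pads) lies 19 mm behind it (r.tcp_to_grasp is the distance from the TCP to the grasp point, in m); z points along the fingers, y is the line along which they close (so a half turn about z gives the same grasp; the last joint's range is limited). The gripper opens to 94 mm and grips with 3 to 60 N. Pads are 16 mm wide; open, the fingers measure 119 mm over their backs; the gripper's body (75 mm by 177 mm) begins 78 mm behind the grasp point.
Start: joints at [-76.289, 24.414, 4.234, 92.017, -1.954, 63.644, -3.845], TCP at [0.256, 0.625, 0.205] pointing down, gripper open.
Joint ranges: [-163.25, 163.25], [-28.42, 122.38], [-70.27, 78.77], [12.13, 141.07], [-58.53, 238.53], [9.26, 117.41], [-156.51, 156.51]. Speed limits (degrees/s): [108.29, 108.29, 136.94, 136.94, 172.46, 172.46, 172.46].

### API

Orientations are given as [roll, pitch, yaw] about the fixed x, y, z axes, in that order (R = Rz(yaw) Ry(pitch) Rx(roll)).
In Python, from station import r gives the robot as it stands.
- The arm moves only by the tool drive_tool, never from a script. Its argument "commands" is a list of rows, each a list of 2 entries, a list of its own where there are three numbers: the shift along the world's x, y, z in a scale on which 1.0 is 75 cm, then the turn, a rotation vector about the world's x, y, z in a scale on which 1.0 is pi/2 rad. A call has 1 to 12 rows; each row is the pose to reach, as a shift and turn from the pose commanded when the call began; what a row does not reach only later rows make up. A row lasts 1/12 s, in which the tool goes at most 41.7 mm and 7.16 degrees, less where a joint would pass 70% of its speed; a pose out of reach is approached as far as the arm can. Shift and turn numbers lie between -1 and 1, and a call with a number outside is refused. A call with a gripper value outside its range is refused whole. "claw" is the opening, from 0 (shut) to 1 (fully open), set as the call begins (left out, the last holds). The fingers move at their own pace and stop on an object; the grip force is fixed at half the most. Time passes only in rows, so rows that repeat a pose let the fingers close. It gives the time, the measured TCP pose, the force, the opening and the grip force at its end, in the units of the state.
- r.sense(): the state, without advancing time (a new reading comes with each control period).
- r.capture(name): name is "scene" or "side" or "wrist"; returns a dict with "img" (480x640x3 uint8, blue, green, red), "camera_matrix" (3x3 intrinsics, pixels), "R" (3x3) and "t" (3): a world point X has camera coordinates R X + t. Camera axes: x right, y down, z forward; pixel columns grow to the right and rows downward; lengths in m; the calibration is good to about 2 mm. A picture is of the moment at which its call begins. There is no depth.
- r.finish_job(): hands the job in; it is judged then, once.
The state is a dict: "time_s": time; "joints": joint angles; "joint_velocities": joint speeds; "joint_efforts": joint torques, N m; "tool_pos": TCP position; "tcp_rot": TCP orientation; "force": force on the tool from outside, world axes, zero at the start; "wrist_torque": the same for the moment, N m; "grip_width": opening from 0.0 (shut) to 1.0 (fully open); "grip_force": force on a finger pad.
Only numpy, scipy, OpenCV 4.12 (cv2) and the standard library are available. Lean on these libraries where they do the work, as an engineer would, in place of code of your own. Each camera call takes 0.05 s, during which the arm holds its last target. There are 200 camera calls.

### The job

Make up the two kits from the stock in the middle of the bench. Blue tray: stand the amber jar with the orange cap in the middle of the round mark and lay the green cassette squarely in the middle of the rectangular mark; white tray: stand the wide steel pot in the middle of the round mark with the narrow pot standing inside it, its handle about a quarter turn away from the handle below, and lay the yellow cassette squarely in the middle of the rectangular mark. Never let the amber jar fall over, and do not disturb the pink cassette and the green jar.

Things in the scene. Friction and masses are not known exactly. Their poses are not given: they have to be found in the camera images.
- blue_tray: Blue plastic tray fixed to the bench, 200 (its x) x 120 (its y) x 14 mm high, walls 4 mm thick, floor 4 mm above the bench. Origin: centre of the underside; z up. On the floor are two flat black marks: a round one (52 mm across) centred at x = -45, y = 0 mm, and a rectangle (50 mm along x, 36 mm along y) centred at x = +55, y = 0 mm, in the tray's frame.
- white_tray: White plastic tray fixed to the bench, 200 (its x) x 120 (its y) x 14 mm high, walls 4 mm thick, floor 4 mm above the bench. Origin: centre of the underside; z up. On the floor are two flat black marks: a round one (72 mm across) centred at x = -45, y = 0 mm, and a rectangle (50 mm along x, 36 mm along y) centred at x = +55, y = 0 mm, in the tray's frame.
- wide_pot: The wide steel wax pot: open cylinder, 64 mm outer diameter, 50 mm high, wall 3, bottom 4 mm thick, 140 g, upright. A level stick handle (10 mm thick, red end) runs along its +x to 87 mm from the axis, 38 mm above the underside. Origin: underside centre. Inner diameter 58 mm.
- narrow_pot: The narrow, taller steel wax pot: open cylinder, 44 mm outer diameter, 80 mm high, wall 3, bottom 4 mm thick, 100 g, upright. A level stick handle (10 mm thick, red end) runs along its +x to 77 mm from the axis, 64 mm above the underside. Origin: underside centre. Fits in the wide pot with 7 mm to spare all round; nested, its handle is above that pot's rim.
- green_cassette: Green deep tissue cassette with dark slots on top, a flat plastic block 41 mm (its x) x 28 mm (its y) x 13 mm high, 25 g, lying flat. Origin: underside centre. Belongs in the blue tray.
- yellow_cassette: Yellow deep tissue cassette with dark slots on top, a flat plastic block 41 mm (its x) x 28 mm (its y) x 13 mm high, 25 g, lying flat. Origin: underside centre. Belongs in the white tray.
- pink_cassette: Pink deep tissue cassette with dark slots on top, a flat plastic block 41 mm (its x) x 28 mm (its y) x 13 mm high, 25 g, lying flat. Origin: underside centre. Stays in the stock, not to be moved.
- amber_jar: Closed specimen jar, amber-brown glass with an orange cap, 44 mm diameter and 60 mm high (the cap is the top 14 mm, 40 mm across), 100 g, standing upright. Origin: underside centre. Belongs in the blue tray.
- green_jar: Closed specimen jar, dark green glass with a green cap, 44 mm diameter and 60 mm high (the cap is the top 14 mm, 40 mm across), 100 g, standing upright. Origin: underside centre. Stays in the stock, not to be moved.
Things that resemble listed ones, but are neither listed nor needed, are in the scene too. Of the things like the amber_jar, leave any that is red; of the rest the larger one is meant.

How it is judged:
By the outcome, as a careful person would: the job done as asked, in the order asked, and still so for the second after the job is handed in, with the robot touching nothing.
It also fails if it takes over 128 s, if anything falls off the work surface, if the arm or the gripper's body presses on something with over 40 N, if the wrist force passes 120 N, or if a joint passes its speed limit or range.

## Working session

There is one attempt and no reset: what is moved stays moved. The work goes in short steps, Python scripts to look and compute and a tool call to move; the robot and the scene stay as the last step left them, time stands still between calls to the robot, and variables do not carry over. Pictures are saved under pics/ and viewed, at most 14 in all, crops included, and the job is handed in when it is done.

Besides the shell and the picture viewer there is one more tool, called after "Call:" in YAML: its name, and indented under it one key for each argument. drive_tool: Moves the arm, as the interface text tells. Its arguments: {"type":"object","properties":{"commands":{"type":"array","items":{"type":"array"}},"claw":{"type":"number"}},"required":["commands"]}

```bash
mkdir -p pics; ls; python3 - <<'E'
from station import r
import cv2,pickle
d={}
for n in("scene","side","wrist"):
    c=r.capture(n);d[n]=c;cv2.imwrite(f"pics/{n}0.png",c["img"])
    print(n,c["camera_matrix"].round(1).tolist(),c["R"].round(3).tolist(),c["t"].round(3).tolist())
pickle.dump(d,open("c0.pkl","wb"))
print(r.sense(),r.tcp_to_grasp)
E
```

```text
pics
scene [[439.1, 0.0, 322.0], [0.0, 439.1, 240.9], [0.0, 0.0, 1.0]] [[0.565, 0.825, -0.008], [0.649, -0.451, -0.613], [-0.509, 0.341, -0.79]] [-0.321, -0.313, 1.179]
side [[444.4, 0.0, 317.8], [0.0, 444.4, 245.4], [0.0, 0.0, 1.0]] [[0.839, -0.545, -0.016], [-0.359, -0.531, -0.767], [0.409, 0.649, -0.641]] [-0.453, 0.237, 0.598]
wrist [[421.7, 0.0, 315.9], [0.0, 421.7, 248.8], [0.0, 0.0, 1.0]] [[0.38, 0.925, -0.002], [0.9, -0.369, 0.233], [0.215, -0.09, -0.972]] [-0.674, -0.024, 0.389]
{'time_s': 0.15, 'joints': array([-76.28808186,  24.4403855 ,   4.23128951,  92.04190325,
        -1.95647717,  63.64439506,  -3.84327118]), 'joint_velocities': array([-0.05980131, -0.15995206, -0.00025653, -0.17313612,  0.07053092,
        0.0479517 , -0.02026947]), 'joint_efforts': array([ 2.90228963e-03, -9.36286139e+01,  3.66843469e+00, -4.54416955e+01,
       -4.87542897e-02,  1.80230843e-02,  1.24306775e-04]), 'tool_pos': array([0.25576685, 0.62430976, 0.20496308]), 'tcp_rot': array([-1.79945368e+02,  8.06516798e-04,  1.57720981e+02]), 'force': array([-0.1098456 ,  0.63207673,  0.72505009]), 'wrist_torque': array([ 0.00094213, -0.01704325,  0.00152937]), 'grip_force': 0.0, 'grip_width': 0.9976538864458594} 0.0188
```

View pics/scene0.png

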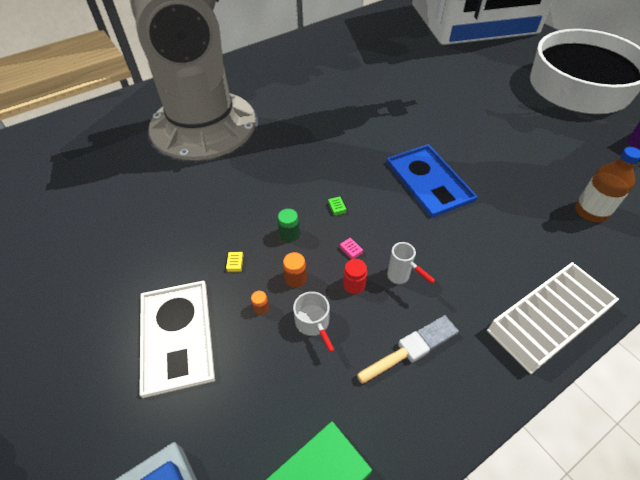

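View pics/side0.png

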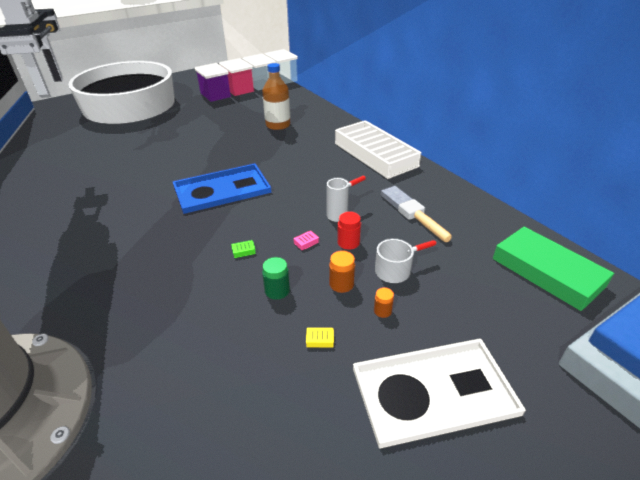

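Scene view: amber jars at (294,269, large) and (260,301, small), a red one at (355,276), green jar (288,225). Wide pot (311,313), narrow pot (402,262), green cassette (337,206), yellow (235,262), pink (351,248). Blue tray is at (431,180), white tray at (177,338). The larger non-red amber jar at (294,269) is the one meant; I confirm it in a crop.

```bash
cat > h.py <<'E'
import numpy as np,cv2
def ray(c,p):
    K=c["camera_matrix"];R=c["R"];o=-R.T@c["t"]
    d=R.T@np.linalg.solve(K,np.array([p[0],p[1],1.]));return o,d/np.linalg.norm(d)
def onz(c,p,z):
    o,d=ray(c,p);return o+d*(z-o[2])/d[2]
def tri(c1,p1,c2,p2):
    o1,d1=ray(c1,p1);o2,d2=ray(c2,p2)
    s=np.linalg.lstsq(np.c_[d1,-d2],o2-o1,rcond=None)[0]
    a=o1+s[0]*d1;b=o2+s[1]*d2
    return (a+b)/2,np.linalg.norm(a-b)
def proj(c,X):
    q=c["camera_matrix"]@(c["R"]@np.array(X)+c["t"]);return q[:2]/q[2]
def hsvmask(img,lo,hi):
    return cv2.inRange(cv2.cvtColor(img,cv2.COLOR_BGR2HSV),np.array(lo),np.array(hi))
def blobs(m,amin=30,mode=cv2.RETR_EXTERNAL):
    cs,_=cv2.findContours(m,mode,cv2.CHAIN_APPROX_NONE)
    return sorted([k for k in cs if cv2.contourArea(k)>amin],key=cv2.contourArea,reverse=True)
def cen(k):
    M=cv2.moments(k);return np.array([M["m10"],M["m01"]])/M["m00"]
E
python3 - <<'E'
import pickle;from h import *
d=pickle.load(open("c0.pkl","rb"))
def at(n,x,y):
    return d[n]["img"][y,x]
for n in("scene","side"):
    im=d[n]["img"];print(n)
    for nm,lo,hi in(("yel",(24,120,100),(34,255,255)),("grn",(40,120,60),(75,255,255)),("pink",(150,80,100),(172,255,255)),("orange",(5,150,50),(19,255,255)),("red",(0,180,60),(4,255,255)),("blue",(105,150,60),(125,255,255))):
        for k in blobs(hsvmask(im,lo,hi)):
            print(nm,cen(k).round(1),cv2.contourArea(k),cv2.boundingRect(k))
im=d["scene"]["img"][190:350,210:460]
a=cv2.resize(im,None,fx=3,fy=3,interpolation=cv2.INTER_CUBIC)
cv2.imwrite("pics/crop1.png",a)
E
```

```text
scene
yel [234.3 261.5] 282.5 (226, 252, 18, 20)
grn [324.7 459.1] 3277.5 (266, 421, 106, 59)
grn [288.4 219.4] 350.0 (278, 209, 21, 29)
grn [336.7 205.5] 215.0 (328, 196, 18, 20)
pink [350.8 248.1] 290.0 (340, 237, 23, 22)
orange [614.4 178.5] 1104.0 (592, 158, 43, 39)
orange [294.4 269.1] 638.0 (283, 252, 24, 35)
orange [259.6 302. ] 299.0 (251, 291, 18, 24)
orange [588.2 214.6] 176.5 (575, 202, 34, 20)
red [354.7 275.8] 606.5 (344, 259, 23, 35)
red [326.6 340.6] 98.5 (320, 330, 14, 22)
red [424.4 274.3] 92.5 (415, 266, 20, 17)
blue [430.9 180.1] 3413.0 (387, 144, 91, 74)
blue [494.5  28.4] 1171.0 (450, 16, 91, 25)
blue [164.8 472.7] 388.0 (141, 462, 42, 18)
blue [630.6 154.3] 233.5 (621, 146, 19, 17)
side
yel [319.5 337.3] 521.0 (306, 327, 28, 21)
grn [552.8 267.2] 4921.5 (493, 226, 121, 85)
grn [275.5 277.4] 872.0 (262, 257, 27, 42)
grn [243.1 248.6] 292.0 (231, 240, 25, 18)
pink [240.5  82.7] 495.5 (227, 70, 27, 26)
pink [305.8 239.9] 317.5 (293, 230, 26, 21)
orange [341.7 270.9] 879.5 (329, 250, 26, 43)
orange [275.3  91.2] 379.5 (263, 78, 25, 24)
orange [383.1 306.3] 290.5 (374, 287, 20, 31)
orange [277.6 125.1] 109.0 (266, 121, 24, 9)
red [348.7 230.1] 666.5 (338, 212, 22, 37)
red [425.9 244.8] 64.5 (417, 241, 19, 9)
red [357.6 179.9] 36.5 (351, 176, 14, 9)
blue [498.   98.6] 61967.5 (288, 0, 352, 280)
blue [220.4 187.5] 2836.0 (173, 163, 98, 51)
blue [621.4 336.8] 2168.5 (590, 296, 50, 82)
blue [ 14.  117.4] 703.5 (0, 92, 33, 56)
blue [273.1  67.4] 67.0 (268, 64, 11, 8)
```

View pics/crop1.png

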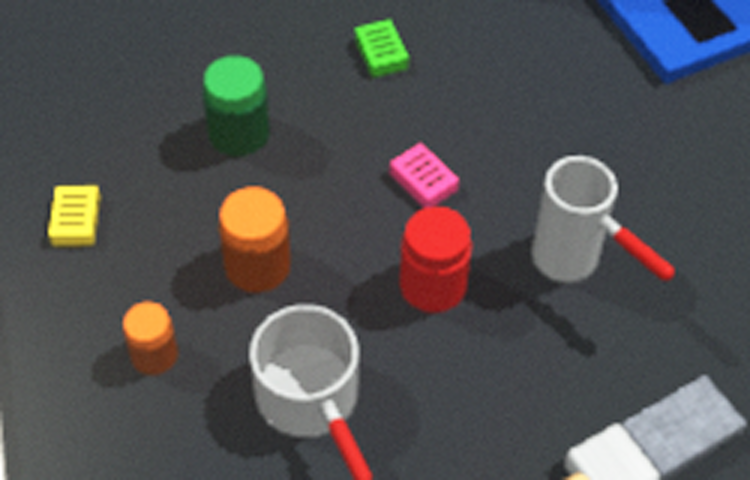

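The crop shows the big amber jar with an orange cap at crop (254,238), i.e. scene (294,269); the small copy is at (150,338) and the red one at (436,258). I take the big amber jar.

```bash
python3 - <<'E'
import pickle;from h import *
d=pickle.load(open("c0.pkl","rb"))
S,D=d["scene"],d["side"]
np.set_printoptions(precision=4,suppress=True)
T=lambda n,p,q:print(n,*tri(S,p,D,q))
# blob centroids
T("amber mid",(294.4,269.1),(341.7,270.9));T("grn jar",(288.4,226),(275.5,277.4))
T("red",(354.7,275.8),(348.7,230.1));T("small",(259.6,302),(383.1,306.3))
T("grn c",(336.7,205.5),(243.1,248.6));T("yel c",(234.3,261.5),(319.5,337.3));T("pink",(350.8,248.1),(305.8,239.9))
T("wide handle",(326.6,340.6),(425.9,244.8));T("narrow handle",(424.4,274.3),(357.6,179.9))
# marks: dark holes in the tray masks
M={}
for n,c in(("s",S),("d",D)):
    im=c["img"];g=im.max(2)
    for t,box in {("s","w"):(130,270,95,135),("s","b"):(380,138,105,85),("d","w"):(345,330,185,120),("d","b"):(168,158,108,58)}.items() and [(k[1],b) for k,b in {("s","w"):(130,270,95,135),("s","b"):(380,138,105,85),("d","w"):(345,330,185,120),("d","b"):(168,158,108,58)}.items() if k[0]==n]:
        x,y,w,h=box;sub=im[y:y+h,x:x+w]
        m=cv2.inRange(sub.max(2),0,45) 
        tm=(hsvmask(sub,(105,150,60),(125,255,255)) if t=="b" else cv2.inRange(sub.min(2),100,255))
        k=blobs(tm)[0];hull=np.zeros_like(m);cv2.drawContours(hull,[cv2.convexHull(k)],-1,255,-1)
        bs=blobs(cv2.bitwise_and(m,hull),40)[:3]
        for b in bs:
            M.setdefault(t,{}).setdefault(n,[]).append(cen(b)+[x,y]);print(n,t,cen(b)+[x,y],cv2.contourArea(b),len(cv2.approxPolyDP(b,3,True)))
E
```

```text
amber mid [ 0.5545 -0.0557  0.0293] 0.0006801015086364647
grn jar [ 0.4523 -0.0057  0.0273] 0.0037024084862998315
red [0.6332 0.0318 0.0281] 0.0005417234471520094
small [ 0.5718 -0.1464  0.0131] 0.0032968475870205536
grn c [0.4482 0.122  0.0056] 0.0007168062769813359
yel c [ 0.454  -0.1388  0.0052] 0.001152241955629703
pink [0.5624 0.0765 0.0057] 0.0008524372310930793
wide handle [ 0.7163 -0.0917  0.0376] 0.000617886185466294
narrow handle [0.721  0.1226 0.0645] 0.0005669645418425693
s b [419.0385 167.6469] 177.5 4
s b [442.7645 194.6977] 172.0 4
d w [473.0498 382.0327] 351.5 12
```

```bash
python3 - <<'E'
import pickle;from h import *
d=pickle.load(open("c0.pkl","rb"))
S,D=d["scene"],d["side"]
np.set_printoptions(precision=4,suppress=True)
B={("scene","w"):(130,270,95,135),("scene","b"):(380,138,105,85),("side","w"):(345,330,185,120),("side","b"):(168,158,108,58)}
R={}
for (n,t),(x,y,w,h) in B.items():
    sub=d[n]["img"][y:y+h,x:x+w]
    tm=hsvmask(sub,(105,150,60),(125,255,255)) if t=="b" else cv2.inRange(sub.min(2),100,255)
    k=blobs(tm)[0];hull=np.zeros(tm.shape,np.uint8);cv2.drawContours(hull,[cv2.convexHull(k)],-1,255,-1)
    m=cv2.bitwise_and(cv2.bitwise_not(tm),cv2.erode(hull,np.ones((5,5))))
    m=cv2.morphologyEx(m,cv2.MORPH_OPEN,np.ones((3,3)))
    print(n,t,[(cen(b)+[x,y],cv2.contourArea(b)) for b in blobs(m,60)])
    R[n,t]=[cen(b)+[x,y] for b in blobs(m,60)[:2]]
for t in "wb":
    a,b=[tri(S,R["scene",t][i],D,R["side",t][i]) for i in(0,1)]
    print(t,"round",a,"rect",b,"yaw",np.degrees(np.arctan2(*(b[0]-a[0])[[1,0]])),np.linalg.norm(b[0]-a[0]))
E
```

```text
scene w [(array([174.9145, 314.1021]), 885.0), (array([177.2173, 363.6782]), 449.5)]
scene b [(array([418.9676, 167.5378]), 185.0), (array([442.7849, 194.5875]), 179.0)]
side w [(array([403.459 , 396.8769]), 1706.0), (array([470.1599, 381.843 ]), 632.5)]
side b [(array([202.    , 191.9588]), 170.0), (array([244.0897, 182.2251]), 117.0)]
w round (array([ 0.4959, -0.2866,  0.0014]), np.float64(0.0007205867248909486)) rect (array([ 0.59  , -0.3214,  0.0021]), np.float64(0.0012860253419849667)) yaw -20.27977486773429 0.10032003858546858
b round (array([0.4587, 0.3601, 0.0029]), np.float64(0.0015231739376629977)) rect (array([0.5573, 0.3442, 0.0024]), np.float64(0.0015096385631741887)) yaw -9.122794425701079 0.09988752255092784
```

Units first: shifts go in shares of 75 cm and turns go in shares of pi/2 rad. So -62.5 cm / 75 = -0.8333, 29.9 cm / 75 = 0.3987.

Call:
drive_tool:
  commands:
    - [[0.3987, -0.8333, 0.06], [0, 0, 0]]
    - [[0.3987, -0.8333, 0.06], [0, 0, 0]]
    - [[0.3987, -0.8333, 0.06], [0, 0, 0]]
    - [[0.3987, -0.8333, 0.06], [0, 0, 0]]
    - [[0.3987, -0.8333, 0.06], [0, 0, 0]]
    - [[0.3987, -0.8333, 0.06], [0, 0, 0]]
    - [[0.3987, -0.8333, 0.06], [0, 0, 0]]
    - [[0.3987, -0.8333, 0.06], [0, 0, 0]]
    - [[0.3987, -0.8333, 0.06], [0, 0, 0]]
    - [[0.3987, -0.8333, 0.06], [0, 0, 0]]
    - [[0.3987, -0.8333, 0.06], [0, 0, 0]]
    - [[0.3987, -0.8333, 0.06], [0, 0, 0]]

```text
time_s: 1.15
tool_pos: [0.4715, 0.1724, 0.2381]
tcp_rot: [180.0, -0.0, 157.7]
force: [1.1, -0.3, 0.5]
grip_width: 1.004
grip_force: 0.0
```

To row units: -17.2 cm / 75 = -0.2293, 8.3 cm / 75 = 0.1107.

Call:
drive_tool:
  commands:
    - [[0.1107, -0.2293, 0.016], [0, 0, 0]]
    - [[0.1107, -0.2293, 0.016], [0, 0, 0]]
    - [[0.1107, -0.2293, 0.016], [0, 0, 0]]
    - [[0.1107, -0.2293, 0.016], [0, 0, 0]]
    - [[0.1107, -0.2293, 0.016], [0, 0, 0]]
    - [[0.1107, -0.2293, 0.016], [0, 0, 0]]
    - [[0.1107, -0.2293, 0.016], [0, 0, 0]]
  claw: 0.68

```text
time_s: 1.73
tool_pos: [0.5543, 0.001, 0.2496]
tcp_rot: [-180.0, -0.0, 157.6]
force: [-0.6, 0.9, -0.5]
grip_width: 0.678
grip_force: 0.0
```

```bash
python3 - <<'E'
from station import r
import cv2,pickle
c=r.capture("wrist");cv2.imwrite("pics/w1.png",c["img"]);pickle.dump(c,open("w1.pkl","wb"))
print(r.sense()["tool_pos"])
E
```

```text
[0.55398723 0.00244281 0.24956308]
```

View pics/w1.png

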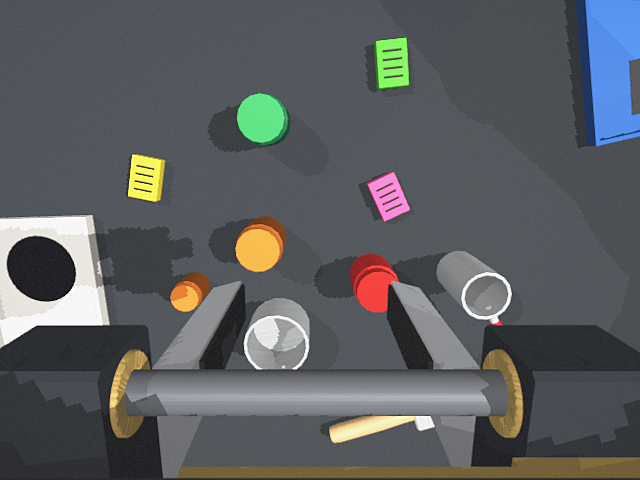

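Wrist view: amber cap at (259,247), green jar (263,119), yellow cassette (147,178), green cassette (392,63), pink (388,197), wide pot rim (277,344), narrow pot rim (486,296), white-tray round mark (41,268).

```bash
cat > m1.py <<'E'
import pickle;from h import *
np.set_printoptions(precision=4,suppress=True)
d=pickle.load(open("c0.pkl","rb"));W=pickle.load(open("w1.pkl","rb"));im=W["img"];S,D=d["scene"],d["side"]
h=cv2.cvtColor(im,cv2.COLOR_BGR2HSV)
for p in((259,247),(283,228),(147,172),(392,45),(263,119)):print(p,h[p[1],p[0]])
def top(c,box,lo,hi):
    x,y,w,hh=box;k=blobs(hsvmask(c["img"][y:y+hh,x:x+w],lo,hi),10)[0]+np.array([x,y]);return k
# jar cap top
k=top(W,(225,205,70,80),(8,120,225),(25,255,255));e=cv2.fitEllipse(cv2.convexHull(k));print("cap",e,onz(W,e[0],.06))
for n,c,b in(("scene",S,(275,245,40,50)),("side",D,(322,243,40,55))):
    x,y,w,hh=b;v=cv2.cvtColor(c["img"],cv2.COLOR_BGR2HSV)[y:y+hh,x:x+w]
    kk=top(c,b,(5,150,190),(25,255,255));e2=cv2.fitEllipse(cv2.convexHull(kk));print(n,e2,"tri",tri(W,e[0],c,e2[0]))
for n,b,lo,hi,ps,pd in(("yel",(115,145,65,70),(22,100,150),(35,255,255),(234.3,261.5),(319.5,337.3)),("grn",(365,30,55,70),(40,100,150),(75,255,255),(336.7,205.5),(243.1,248.6))):
    k=top(W,b,lo,hi);q=cv2.approxPolyDP(cv2.convexHull(k),3,True);rc=cv2.minAreaRect(k)
    P=np.array([onz(W,p,.013)[:2] for p in cv2.boxPoints(rc)]);E=np.roll(P,-1,0)-P
    print(n,rc,"n",len(q),"c",P.mean(0),"L",np.linalg.norm(E,axis=1),"ang",np.degrees(np.arctan2(E[:,1],E[:,0])),tri(W,rc[0],S,ps),tri(W,rc[0],D,pd))
# rims: bright thin ring ellipses
for n,b,z in(("wide",(230,285,90,84),.05),("narrow",(425,240,95,90),.08)):
    x,y,w,hh=b;m=cv2.inRange(im[y:y+hh,x:x+w].min(2),205,255)
    k=np.vstack([q for q in blobs(m,3)])+np.array([x,y]);e=cv2.fitEllipse(cv2.convexHull(k));print(n,e,onz(W,e[0],z))
E
python3 m1.py
```

```text
(259, 247) [ 20 178 247]
(283, 228) [ 13 202 131]
(147, 172) [ 30 159 249]
(392, 45) [ 53 152 246]
(263, 119) [ 69 147 230]
cap ((257.2672119140625, 249.76548767089844), (42.51301574707031, 44.58671188354492), 106.211181640625) [ 0.5544 -0.0566  0.06  ]
scene ((294.2290344238281, 261.67071533203125), (18.739376068115234, 22.570951461791992), 109.99871826171875) tri (array([ 0.5557, -0.0565,  0.0561]), np.float64(0.0022551386970406048))
side ((341.49505615234375, 261.15936279296875), (21.777942657470703, 25.709501266479492), 84.32327270507812) tri (array([ 0.554 , -0.0572,  0.0543]), np.float64(0.0030907916169473147))
yel ((145.70477294921875, 177.75938415527344), (33.59185791015625, 44.45809555053711), 6.709836483001709) n 4 c [ 0.4554 -0.1379] L [0.0434 0.032  0.0434 0.0327] ang [ 144.9728   60.9025  -34.0004 -119.2539] (array([ 0.4549, -0.1399,  0.0066]), np.float64(0.001022430607215975)) (array([ 0.4539, -0.1397,  0.0071]), np.float64(0.001648404045873424))
grn ((392.2854309082031, 62.78097915649414), (48.824947357177734, 31.197410583496094), 86.18592071533203) n 4 c [0.4494 0.1195] L [0.0281 0.0417 0.0288 0.0417] ang [  71.0181  -15.4909 -108.8846  163.5321] (array([0.4484, 0.1214, 0.0056]), np.float64(0.00041838154308225593)) (array([0.4481, 0.1212, 0.0065]), np.float64(0.0007547697611244939))
wide ((275.9862976074219, 344.7654113769531), (59.26249313354492, 64.67526245117188), 94.16351318359375) [ 0.65   -0.0812  0.05  ]
narrow ((486.4692687988281, 296.82470703125), (48.87522888183594, 51.085391998291016), 15.281845092773438) [0.6659 0.1153 0.08  ]
```

To row units: -23.4 cm / 75 = -0.312, -23.2 cm / 75 = -0.3093.

Call:
drive_tool:
  commands:
    - [[0, -0.0387, -0.04], [0, 0, 0]]
    - [[0, -0.076, -0.0933], [0, 0, 0]]
    - [[0, -0.076, -0.1467], [0, 0, 0]]
    - [[0, -0.076, -0.1933], [0, 0, 0]]
    - [[0, -0.076, -0.2333], [0, 0, 0]]
    - [[0, -0.076, -0.26], [0, 0, 0]]
    - [[0, -0.076, -0.28], [0, 0, 0]]
    - [[0, -0.076, -0.2973], [0, 0, 0]]
    - [[0, -0.076, -0.3093], [0, 0, 0]]
    - [[0, -0.076, -0.312], [0, 0, 0]]
    - [[0, -0.076, -0.312], [0, 0, 0]]

```text
time_s: 2.7
tool_pos: [0.5539, -0.0537, 0.0156]
tcp_rot: [-180.0, -0.1, 157.8]
force: [-0.4, -0.3, -1.1]
grip_width: 0.681
grip_force: 0.0
```

Call:
drive_tool:
  commands:
    - [[0, 0, 0], [0, 0, 0]]
    - [[0, 0, 0], [0, 0, 0]]
    - [[0, 0, 0], [0, 0, 0]]
    - [[0, 0, 0], [0, 0, 0]]
    - [[0, 0, 0], [0, 0, 0]]
    - [[0, 0, 0], [0, 0, 0]]
  claw: 0.3

```text
time_s: 3.2
tool_pos: [0.5546, -0.0545, 0.0166]
tcp_rot: [180.0, 0.0, 157.7]
force: [-1.6, 0.8, 8.1]
grip_width: 0.462
grip_force: 30.0
```

To row units: 37 cm / 75 = 0.4933, 33 cm / 75 = 0.44.

Call:
drive_tool:
  commands:
    - [[0, 0, 0.0267], [0, 0, 0]]
    - [[0, 0, 0.0667], [0, 0, 0]]
    - [[-0.0067, 0.0267, 0.0933], [0, 0, 0]]
    - [[-0.016, 0.0667, 0.1], [0, 0, 0]]
    - [[-0.0267, 0.12, 0.1], [0, 0, 0]]
    - [[-0.04, 0.1733, 0.1], [0, 0, 0]]
    - [[-0.0533, 0.2267, 0.1], [0, 0, 0]]
    - [[-0.0667, 0.28, 0.1], [0, 0, 0]]
    - [[-0.08, 0.3333, 0.1], [0, 0, 0]]
    - [[-0.0933, 0.3867, 0.1], [0, 0, 0]]
    - [[-0.1067, 0.44, 0.1], [0, 0, 0]]
    - [[-0.1173, 0.4933, 0.1], [0, 0, 0]]

```text
time_s: 4.2
tool_pos: [0.465, 0.3175, 0.0912]
tcp_rot: [180.0, -0.0, 157.7]
force: [2.5, 0.6, -2.1]
grip_width: 0.46
grip_force: 30.0
```

To row units: 4.5 cm / 75 = 0.06, 4.2 cm / 75 = 0.056.

Call:
drive_tool:
  commands:
    - [[-0.0067, 0.0373, 0], [0, 0, 0]]
    - [[-0.01, 0.056, 0], [0, 0, 0]]
    - [[-0.01, 0.06, 0], [0, 0, 0]]
    - [[-0.01, 0.06, 0], [0, 0, 0]]
    - [[-0.01, 0.06, 0], [0, 0, 0]]

```text
time_s: 4.62
tool_pos: [0.4592, 0.3589, 0.0909]
tcp_rot: [-180.0, 0.0, 157.6]
force: [-1.2, 0.4, -1.9]
grip_width: 0.463
grip_force: 30.0
```

```bash
python3 - <<'E'
from station import r
import cv2,pickle
for n in("wrist","scene","side"):
    c=r.capture(n);cv2.imwrite(f"pics/{n}2.png",c["img"]);pickle.dump(c,open(f"{n}2.pkl","wb"))
s=r.sense();print(s["tool_pos"],s["tcp_rot"])
E
```

```text
[0.45935825 0.35888854 0.09102658] [-1.79987498e+02  8.77585391e-03  1.57592780e+02]
```

View pics/wrist2.png

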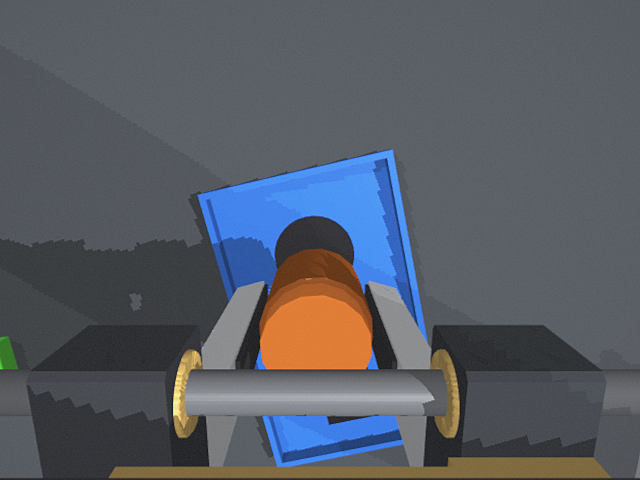

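The jar is held upright with the round mark (315,245) behind it; I check the jar's offset from the TCP and the tray in this view.

```bash
python3 - <<'E'
import pickle;from h import *
np.set_printoptions(precision=4,suppress=True)
W=pickle.load(open("wrist2.pkl","rb"));im=W["img"]
h=cv2.cvtColor(im,cv2.COLOR_BGR2HSV);print(h[325,315],h[285,315],h[235,315])
# cap top: fit circle on plane from left/right/upper edge
m=hsvmask(im[:365],(5,120,200),(20,255,255));k=blobs(m)[0];x=k[:,0]
x=x[x[:,1]<358];P=np.array([onz(W,p,.1344)[:2] for p in x])
f=lambda P:np.linalg.lstsq(np.c_[2*P,np.ones(len(P))],(P**2).sum(1),rcond=None)[0]
c=f(P);print("cap",c[:2],np.sqrt(c[2]+c[0]**2+c[1]**2))
# mark arc: dark pixels' upper boundary, columns 280-350
v=im[:,:,0];Q=[]
for u in range(280,350):
    col=v[:,u];
    rr=[y for y in range(195,250) if col[y]<90]
    if rr:Q.append(onz(W,(u,rr[0]-.5),.004)[:2])
Q=np.array(Q);c=f(Q);print("mark",c[:2],np.sqrt(c[2]+c[0]**2+c[1]**2),len(Q))
print("mark scene/side .4587 .3601")
E
```

```text
[ 12 193 226] [ 11 189 170] [75 10 53]
cap [0.4596 0.3584] 0.019115458720691283
mark [0.4595 0.3571] 0.025734551908849195 70
mark scene/side .4587 .3601
```

To row units: -7.05 cm / 75 = -0.094, -7 cm / 75 = -0.0933.

Call:
drive_tool:
  commands:
    - [[0, 0, -0.0333], [0, 0, 0]]
    - [[0, 0, -0.0667], [0, 0, 0]]
    - [[0, 0, -0.0827], [0, 0, 0]]
    - [[0, 0, -0.0907], [0, 0, 0]]
    - [[0, 0, -0.0933], [0, 0, 0]]
    - [[0, 0, -0.094], [0, 0, 0]]
    - [[0, 0, -0.094], [0, 0, 0]]
    - [[0, 0, -0.094], [0, 0, 0]]

```text
time_s: 5.43
tool_pos: [0.4593, 0.3607, 0.0212]
tcp_rot: [179.9, 0.0, 157.7]
force: [0.3, 0.2, -1.2]
grip_width: 0.463
grip_force: 30.0
```

Call:
drive_tool:
  commands:
    - [[0, 0, 0], [0, 0, 0]]
    - [[0, 0, 0], [0, 0, 0]]
    - [[0, 0, 0], [0, 0, 0]]
    - [[0, 0, 0], [0, 0, 0]]
  claw: 0.62

```text
time_s: 5.77
tool_pos: [0.4588, 0.3606, 0.0206]
tcp_rot: [180.0, 0.0, 157.7]
force: [-0.5, -0.8, -1.1]
grip_width: 0.618
grip_force: 0.0
```

To row units: -26 cm / 75 = -0.3467, 4.1 cm / 75 = 0.0547.

Call:
drive_tool:
  commands:
    - [[0, 0, 0.04], [0, 0, 0]]
    - [[0, 0, 0.0933], [0, 0, 0]]
    - [[0.004, -0.0133, 0.14], [0, 0, 0]]
    - [[0.0107, -0.0533, 0.1733], [0, 0, 0]]
    - [[0.0187, -0.1067, 0.1733], [0, 0, 0]]
    - [[0.0267, -0.16, 0.1733], [0, 0, 0]]
    - [[0.036, -0.2133, 0.1733], [0, 0, 0]]
    - [[0.044, -0.2667, 0.1733], [0, 0, 0]]
    - [[0.052, -0.32, 0.1733], [0, 0, 0]]
    - [[0.0547, -0.3467, 0.1733], [0, 0, 0]]
    - [[0.0547, -0.3467, 0.1733], [0, 0, 0]]
    - [[0.0547, -0.3467, 0.1733], [0, 0, 0]]
  claw: 0.5

```text
time_s: 6.77
tool_pos: [0.4999, 0.0994, 0.1506]
tcp_rot: [180.0, 0.0, 157.6]
force: [-0.3, 0.1, 0.6]
grip_width: 0.497
grip_force: 0.0
```

```bash
cat > cas.py <<'E'
import sys,pickle;from h import *;from station import r
np.set_printoptions(precision=4,suppress=True)
def cas(W,lo,hi,z=.013,amin=300):
    m=hsvmask(W["img"],lo,hi);m=cv2.morphologyEx(m,cv2.MORPH_CLOSE,np.ones((9,9)))
    for k in blobs(m,amin)[:2]:
        P=np.array([onz(W,p[0],z)[:2] for p in cv2.convexHull(k)]);rc=cv2.minAreaRect((P*1e4).astype(np.float32))
        b=cv2.boxPoints(rc)/1e4;E=np.roll(b,-1,0)-b;L=np.linalg.norm(E,axis=1);i=L.argmax()
        a=np.degrees(np.arctan2(E[i,1],E[i,0]));a=(a+90)%180-90
        print("px",cen(k).round(1),"c",b.mean(0),"L",L[:2],"long axis",round(a,1))
if __name__=="__main__":
    col={"g":((40,60,int(sys.argv[2])),(75,255,255)),"y":((22,60,int(sys.argv[2])),(36,255,255))}[sys.argv[1]]
    W=r.capture("wrist");cv2.imwrite(f"pics/{sys.argv[3]}.png",W["img"]);pickle.dump(W,open(sys.argv[3]+".pkl","wb"))
    cas(W,*col);s=r.sense();print(s["tool_pos"],s["tcp_rot"])
    h=cv2.cvtColor(W["img"],cv2.COLOR_BGR2HSV)
E
python3 cas.py g 190 w3; python3 -c "
import pickle;from cas import *
W=pickle.load(open('w3.pkl','rb'));cas(W,(40,60,150),(75,255,255))"
```

```text
px [315.5 163.7] c [0.4487 0.12  ] L [0.0407 0.028 ] long axis -16.5
px [133.7 234.5] c [ 0.4433 -0.0291] L [0.0239 0.0453] long axis 86.5
[0.4998 0.1007 0.1505] [179.9769  -0.0011 157.6909]
px [140.5 243. ] c [ 0.4518 -0.0273] L [0.0524 0.0452] long axis -53.0
px [315.6 163.9] c [0.4489 0.1199] L [0.041  0.0282] long axis -16.3
```

To row units: -14.7 cm / 75 = -0.196, -5.1 cm / 75 = -0.068, 0.103 rad / 1.5708 = 0.0656.

Call:
drive_tool:
  commands:
    - [[-0.0333, 0.0133, -0.0267], [0, 0, 0.0656]]
    - [[-0.068, 0.0267, -0.0667], [0, 0, 0.0656]]
    - [[-0.068, 0.0267, -0.1133], [0, 0, 0.0656]]
    - [[-0.068, 0.0267, -0.1467], [0, 0, 0.0656]]
    - [[-0.068, 0.0267, -0.1733], [0, 0, 0.0656]]
    - [[-0.068, 0.0267, -0.1893], [0, 0, 0.0656]]
    - [[-0.068, 0.0267, -0.196], [0, 0, 0.0656]]
    - [[-0.068, 0.0267, -0.196], [0, 0, 0.0656]]
    - [[-0.068, 0.0267, -0.196], [0, 0, 0.0656]]

```text
time_s: 7.57
tool_pos: [0.4488, 0.1212, 0.0037]
tcp_rot: [180.0, -0.0, 163.7]
force: [-0.7, 0.3, -0.5]
grip_width: 0.499
grip_force: 0.0
```

Call:
drive_tool:
  commands:
    - [[0, 0, 0], [0, 0, 0]]
    - [[0, 0, 0], [0, 0, 0]]
    - [[0, 0, 0], [0, 0, 0]]
    - [[0, 0, 0], [0, 0, 0]]
    - [[0, 0, 0], [0, 0, 0]]
  claw: 0.1

```text
time_s: 7.98
tool_pos: [0.4491, 0.1208, 0.004]
tcp_rot: [179.9, 0.0, 163.6]
force: [-1.7, 0.7, 10.0]
grip_width: 0.293
grip_force: 30.0
```

To row units: 20.2 cm / 75 = 0.2693, 16.1 cm / 75 = 0.2147, 0.127 rad / 1.5708 = 0.0809.

Call:
drive_tool:
  commands:
    - [[0, 0, 0.04], [0, 0, 0]]
    - [[0.0067, 0.0133, 0.08], [0, 0, 0]]
    - [[0.0333, 0.0467, 0.1133], [0, 0, 0.0318]]
    - [[0.0667, 0.0867, 0.1133], [0, 0, 0.0637]]
    - [[0.1, 0.1267, 0.1133], [0, 0, 0.0809]]
    - [[0.1333, 0.1667, 0.1133], [0, 0, 0.0809]]
    - [[0.1667, 0.2067, 0.1133], [0, 0, 0.0809]]
    - [[0.2, 0.2467, 0.1133], [0, 0, 0.0809]]
    - [[0.2147, 0.2693, 0.1133], [0, 0, 0.0809]]
    - [[0.2147, 0.2693, 0.1133], [0, 0, 0.0809]]
    - [[0.2147, 0.2693, 0.1133], [0, 0, 0.0809]]

```text
time_s: 8.9
tool_pos: [0.6097, 0.3231, 0.0878]
tcp_rot: [-180.0, -0.0, 171.0]
force: [-0.6, -0.5, -1.2]
grip_width: 0.294
grip_force: 30.0
```

```bash
python3 - <<'E'
from station import r
import cv2,pickle
for n in("wrist",):
    c=r.capture(n);cv2.imwrite(f"pics/w4.png",c["img"]);pickle.dump(c,open(f"w4.pkl","wb"))
s=r.sense();print(s["tool_pos"],s["tcp_rot"],s["grip_width"])
E
```

```text
[0.6093906  0.32194427 0.08804945] [-1.79945979e+02 -2.21296586e-02  1.70895295e+02] 0.29487068988471604
```

View pics/w4.png

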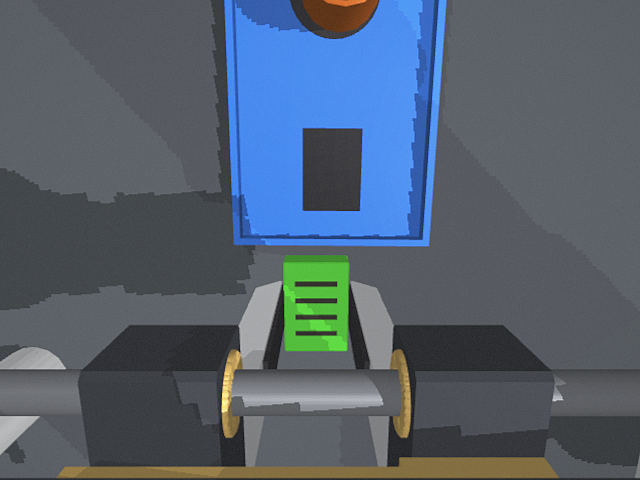

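The view shows the black rectangle at (332,169), the held cassette at (317,305) and the jar standing on its mark at (340,10). I compare the cassette with the mark in this one image.

```bash
python3 - <<'E'
import pickle;from h import *;from cas import cas
W=pickle.load(open("w4.pkl","rb"))
zt=.088-.004+.013
cas(W,(40,60,190),(75,255,255),zt)
sub=W["img"][100:230,270:400];m=cv2.inRange(sub[:,:,0],0,120);k=blobs(m,500)[0]+np.array([270,100])
P=np.array([onz(W,p[0],.004)[:2] for p in k]);rc=cv2.minAreaRect((P*1e4).astype(np.float32));b=cv2.boxPoints(rc)/1e4;E=np.roll(b,-1,0)-b
print("rect",b.mean(0),np.linalg.norm(E,axis=1)[:2],np.degrees(np.arctan2(E[:,1],E[:,0])))
E
```

```text
px [315.9 306.2] c [0.6088 0.3229] L [0.0394 0.0268] long axis -9.0
rect [0.5582 0.3407] [0.049  0.0351] [ -9.4785  80.5214 170.5215 -99.4785]
```

To row units: -8 cm / 75 = -0.1067, -7.95 cm / 75 = -0.106.

Call:
drive_tool:
  commands:
    - [[-0.0333, 0.012, 0], [0, 0, 0]]
    - [[-0.068, 0.0247, -0.0067], [0, 0, 0]]
    - [[-0.068, 0.0247, -0.04], [0, 0, 0]]
    - [[-0.068, 0.0247, -0.0733], [0, 0, 0]]
    - [[-0.068, 0.0247, -0.0933], [0, 0, 0]]
    - [[-0.068, 0.0247, -0.1027], [0, 0, 0]]
    - [[-0.068, 0.0247, -0.106], [0, 0, 0]]
    - [[-0.068, 0.0247, -0.1067], [0, 0, 0]]
    - [[-0.068, 0.0247, -0.1067], [0, 0, 0]]

```text
time_s: 9.7
tool_pos: [0.5592, 0.3408, 0.0094]
tcp_rot: [180.0, 0.0, 170.9]
force: [0.0, 0.9, 0.6]
grip_width: 0.297
grip_force: 30.0
```

To row units: 15 cm / 75 = 0.2, 13 cm / 75 = 0.1733.

Call:
drive_tool:
  commands:
    - [[0, 0, 0], [0, 0, 0]]
    - [[0, 0, 0], [0, 0, 0]]
    - [[0, 0, 0], [0, 0, 0]]
    - [[0, 0, 0.0333], [0, 0, 0]]
    - [[0.02, 0, 0.08], [0, 0, 0]]
    - [[0.06, -0.0133, 0.1333], [0, 0, 0]]
    - [[0.0867, -0.02, 0.1733], [0, 0, 0]]
    - [[0.0867, -0.02, 0.2], [0, 0, 0]]
    - [[0.0867, -0.02, 0.2], [0, 0, 0]]
    - [[0.0867, -0.02, 0.2], [0, 0, 0]]
  claw: 0.5

```text
time_s: 10.53
tool_pos: [0.6245, 0.3261, 0.1599]
tcp_rot: [179.9, 0.1, 170.9]
force: [0.0, -0.2, -1.6]
grip_width: 0.503
grip_force: 0.0
```

```bash
python3 - <<'E'
from station import r
import cv2,pickle
from h import *;from cas import cas
W=c=r.capture("wrist");cv2.imwrite(f"pics/w5.png",c["img"]);pickle.dump(c,open(f"w5.pkl","wb"))
for n in("scene","side"):pickle.dump(r.capture(n),open(f"{n}5.pkl","wb"))
s=r.sense();print(s["tool_pos"],s["tcp_rot"],s["grip_width"],s["time_s"])
cas(W,(40,60,190),(75,255,255),.017)
cv2.imwrite("pics/w5c.png",cv2.resize(c["img"][0:330,180:480],None,fx=1.8,fy=1.8,interpolation=cv2.INTER_CUBIC))
E
```

```text
[0.6226 0.3261 0.1572] [-179.9406   -0.0881  170.9371] 0.49751341423346596 10.6833
px [321.5 147.4] c [0.5593 0.3407] L [0.0396 0.0277] long axis -9.2
```

View pics/w5c.png

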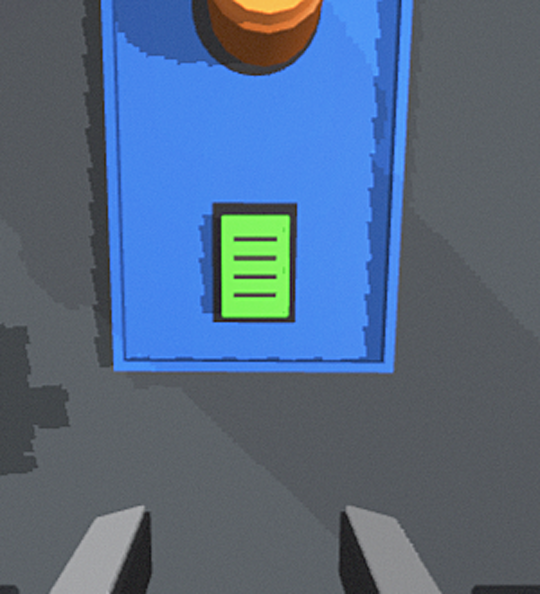

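To row units: -10.1 cm / 75 = -0.1347, -7 cm / 75 = -0.0933.

Call:
drive_tool:
  commands:
    - [[-0.0467, 0.0093, 0], [0, 0, 0]]
    - [[-0.0933, 0.0187, 0], [0, 0, 0]]
    - [[-0.1347, 0.0267, 0], [0, 0, 0]]
    - [[-0.1347, 0.0267, 0], [0, 0, 0]]
    - [[-0.1347, 0.0267, 0], [0, 0, 0]]

```text
time_s: 11.1
tool_pos: [0.5204, 0.3469, 0.1576]
tcp_rot: [-180.0, -0.1, 171.1]
force: [0.8, 0.1, -0.3]
grip_width: 0.498
grip_force: 0.0
```

```bash
python3 - <<'E'
from station import r
import cv2,pickle
from h import *
np.set_printoptions(precision=4,suppress=True)
W=c=r.capture("wrist");cv2.imwrite(f"pics/w6.png",c["img"]);pickle.dump(c,open(f"w6.pkl","wb"))
print(r.sense()["tool_pos"])
f=lambda P:(lambda c:(c[:2],np.sqrt(c[2]+c[0]**2+c[1]**2)))(np.linalg.lstsq(np.c_[2*P,np.ones(len(P))],(P**2).sum(1),rcond=None)[0])
im=c["img"];hs=cv2.cvtColor(im,cv2.COLOR_BGR2HSV)
k=blobs(hsvmask(im,(5,120,215),(30,255,255)),200)[0];P=np.array([onz(W,p[0],.064)[:2] for p in cv2.convexHull(k)]);print("cap",f(P),cen(k))
k=blobs(hsvmask(im,(3,120,40),(30,255,255)),200)[0];print("jar px",cv2.minEnclosingCircle(k))
# mark+jar union = hole in the blue floor
b=hsvmask(im,(100,120,60),(125,255,255));q=cv2.bitwise_not(b);x0,y0=cen(k).astype(int)
n,l=cv2.connectedComponents(q);m=(l==l[y0,x0]).astype(np.uint8)*255;kk=blobs(m,200)[0]
P=np.array([onz(W,p[0],.004)[:2] for p in kk]);print("mark",f(P),cv2.boundingRect(kk))
cv2.imwrite("pics/w6c.png",cv2.resize(im[max(0,y0-90):y0+90,max(0,x0-90):x0+90],None,fx=3,fy=3,interpolation=cv2.INTER_CUBIC))
E
```

```text
[0.5219 0.3463 0.1579]
cap (array([0.4602, 0.3602]), np.float64(0.019991043675188547)) [322.3331 156.5114]
jar px ((371.0, 476.5), 250.0006103515625)
mark (array([0.5702, 0.3412]), np.float64(0.2677948415176512)) (0, 0, 640, 480)
```

View pics/w6c.png

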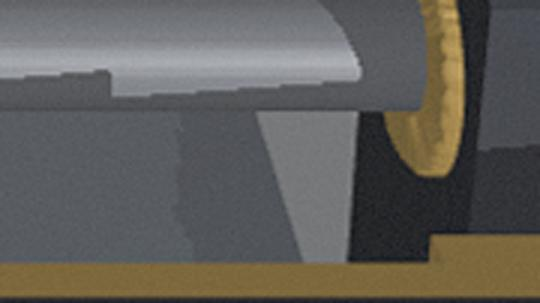

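That crop caught the gripper, not the jar; I redo it around the cap at (322,156).

```bash
python3 - <<'E'
import pickle
from h import *
np.set_printoptions(precision=4,suppress=True)
W=pickle.load(open("w6.pkl","rb"));im=W["img"]
f=lambda P:(lambda c:(c[:2],np.sqrt(c[2]+c[0]**2+c[1]**2)))(np.linalg.lstsq(np.c_[2*P,np.ones(len(P))],(P**2).sum(1),rcond=None)[0])
b=hsvmask(im,(100,110,60),(125,255,255));q=cv2.morphologyEx(cv2.bitwise_not(b),cv2.MORPH_OPEN,np.ones((3,3)))
n,l=cv2.connectedComponents(q);m=(l==l[156,322]).astype(np.uint8)*255;kk=blobs(m,200)[0]
P=np.array([onz(W,p[0],.004)[:2] for p in kk]);print("mark",f(P),cv2.boundingRect(kk))
cv2.imwrite("pics/w6c.png",cv2.resize(im[66:246,232:412],None,fx=3,fy=3,interpolation=cv2.INTER_CUBIC))
E
```

```text
mark (array([0.4604, 0.3586]), np.float64(0.026163615500746765)) (285, 121, 70, 70)
```

View pics/w6c.png

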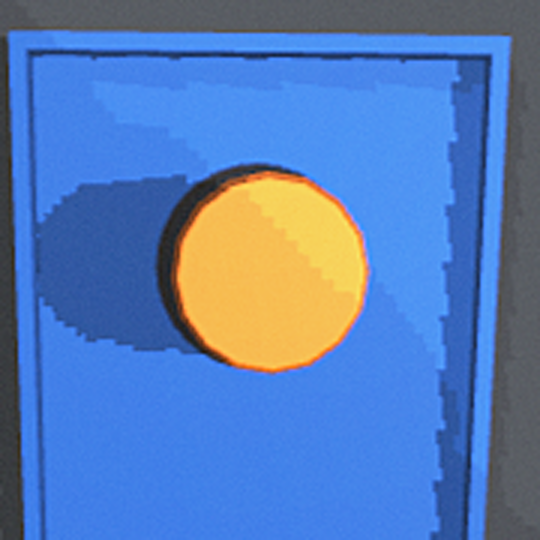

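The jar's cap is at (.4602,.3602) and the mark at (.4604,.3586), about 1.6 mm off, and the cassette is within about 1.5 mm. Both are good enough. Next, a look over the wide pot.

To row units: -43.6 cm / 75 = -0.5813, 18.8 cm / 75 = 0.2507.

Call:
drive_tool:
  commands:
    - [[0.02, -0.0467, 0.0027], [0, 0, 0]]
    - [[0.04, -0.0933, 0.0027], [0, 0, 0]]
    - [[0.0613, -0.1427, 0.0027], [0, 0, 0]]
    - [[0.0827, -0.192, 0.0027], [0, 0, 0]]
    - [[0.104, -0.24, 0.0027], [0, 0, 0]]
    - [[0.124, -0.288, 0.0027], [0, 0, 0]]
    - [[0.1453, -0.336, 0.0027], [0, 0, 0]]
    - [[0.1653, -0.384, 0.0027], [0, 0, 0]]
    - [[0.1867, -0.432, 0.0027], [0, 0, 0]]
    - [[0.2067, -0.48, 0.0027], [0, 0, 0]]
    - [[0.228, -0.528, 0.0027], [0, 0, 0]]
    - [[0.2507, -0.5813, 0.0027], [0, 0, 0]]
  claw: 1

```text
time_s: 12.15
tool_pos: [0.7107, -0.091, 0.1596]
tcp_rot: [-180.0, -0.0, 170.9]
force: [1.3, 0.9, 0.1]
grip_width: 1.001
grip_force: 0.0
```

Call:
drive_tool:
  commands:
    - [[0, 0, 0], [0, 0, 0]]
    - [[0, 0, 0], [0, 0, 0]]

```text
time_s: 12.32
tool_pos: [0.7102, -0.0932, 0.1593]
tcp_rot: [-179.9, -0.0, 170.6]
force: [-0.7, 1.0, -0.3]
grip_width: 0.997
grip_force: 0.0
```

```bash
python3 - <<'E'
from station import r
import pickle
from h import *
np.set_printoptions(precision=4,suppress=True)
W=c=r.capture("wrist");cv2.imwrite(f"pics/w7.png",c["img"]);pickle.dump(c,open(f"w7.pkl","wb"))
s=r.sense();print(s["tool_pos"],s["tcp_rot"],proj(W,(.65,-.081,.05)))
E
```

```text
[ 0.71   -0.0905  0.1593] [-179.9406   -0.0642  170.7386] [320.0931 156.6616]
```

View pics/w7.png

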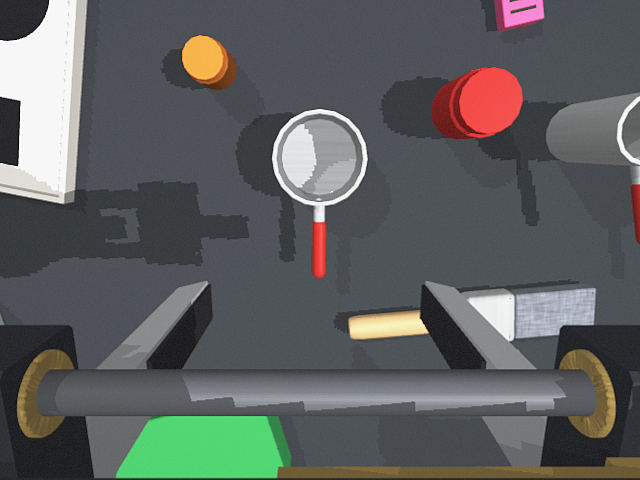

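Pot rim centre is about (320,157), its handle runs to (319,275) and the narrow pot is at the right edge.

```bash
python3 - <<'E'
import pickle
from h import *
np.set_printoptions(precision=4,suppress=True)
W=pickle.load(open("w7.pkl","rb"));im=W["img"]
f=lambda P:(lambda c:(c[:2],np.sqrt(c[2]+c[0]**2+c[1]**2)))(np.linalg.lstsq(np.c_[2*P,np.ones(len(P))],(P**2).sum(1),rcond=None)[0])
sub=im[100:206,265:375];k=blobs(cv2.inRange(sub.min(2),195,255),200)[0]+np.array([265,100])
P=np.array([onz(W,p[0],.05)[:2] for p in cv2.convexHull(k)]);c,rad=f(P);print("rim",c,rad)
k=blobs(hsvmask(im[200:290,290:350],(0,150,80),(5,255,255)))[0]+np.array([290,200])
P=np.array([onz(W,p[0],.043)[:2] for p in k]);l=cv2.fitLine(P.astype(np.float32),2,0,.001,.001).ravel();m=P.mean(0)
print("handle line",np.degrees(np.arctan2(l[1],l[0])),"radial",np.degrees(np.arctan2(*(m-c)[::-1])))
# narrow handle direction from first stereo
print(tri(W,cv2.fitEllipse(cv2.convexHull(k))[0],pickle.load(open("c0.pkl","rb"))["side"],(425.9,244.8)))
E
```

```text
rim [ 0.6511 -0.0817] 0.03145436903656778
handle line -10.196141 radial -9.692524230937122
(array([ 0.7135, -0.0926,  0.0397]), np.float64(0.0016814832345376967))
```

To row units: -14.55 cm / 75 = -0.194, 0.95 cm / 75 = 0.0127.

Call:
drive_tool:
  commands:
    - [[-0.04, 0.0067, 0], [0, 0, 0]]
    - [[-0.0787, 0.0127, -0.0133], [0, 0, 0]]
    - [[-0.0787, 0.0127, -0.06], [0, 0, 0]]
    - [[-0.0787, 0.0127, -0.1067], [0, 0, 0]]
    - [[-0.0787, 0.0127, -0.1467], [0, 0, 0]]
    - [[-0.0787, 0.0127, -0.1733], [0, 0, 0]]
    - [[-0.0787, 0.0127, -0.1893], [0, 0, 0]]
    - [[-0.0787, 0.0127, -0.194], [0, 0, 0]]
    - [[-0.0787, 0.0127, -0.194], [0, 0, 0]]
    - [[-0.0787, 0.0127, -0.194], [0, 0, 0]]

```text
time_s: 13.2
tool_pos: [0.6517, -0.0788, 0.0159]
tcp_rot: [180.0, 0.1, 170.9]
force: [0.0, 0.6, 0.2]
grip_width: 1.0
grip_force: 0.0
```

Call:
drive_tool:
  commands:
    - [[0, 0, 0], [0, 0, 0]]
    - [[0, 0, 0], [0, 0, 0]]
    - [[0, 0, 0], [0, 0, 0]]
    - [[0, 0, 0], [0, 0, 0]]
    - [[0, 0, 0], [0, 0, 0]]
    - [[0, 0, 0], [0, 0, 0]]
  claw: 0.5

```text
time_s: 13.7
tool_pos: [0.6513, -0.079, 0.0153]
tcp_rot: [180.0, 0.0, 170.9]
force: [-1.7, -0.6, 5.8]
grip_width: 0.687
grip_force: 30.0
```

To row units: -22.6 cm / 75 = -0.3013, 8.5 cm / 75 = 0.1133.

Call:
drive_tool:
  commands:
    - [[0, 0, 0.0267], [0, 0, 0]]
    - [[0, 0, 0.0667], [0, 0, 0]]
    - [[0, 0, 0.1067], [0, 0, 0]]
    - [[-0.0107, -0.04, 0.1133], [0, 0, 0]]
    - [[-0.024, -0.0867, 0.1133], [0, 0, 0]]
    - [[-0.0373, -0.1333, 0.1133], [0, 0, 0]]
    - [[-0.0507, -0.18, 0.1133], [0, 0, 0]]
    - [[-0.064, -0.2267, 0.1133], [0, 0, 0]]
    - [[-0.0773, -0.2733, 0.1133], [0, 0, 0]]
    - [[-0.0853, -0.3013, 0.1133], [0, 0, 0]]
    - [[-0.0853, -0.3013, 0.1133], [0, 0, 0]]
    - [[-0.0853, -0.3013, 0.1133], [0, 0, 0]]

```text
time_s: 14.7
tool_pos: [0.5861, -0.3063, 0.0997]
tcp_rot: [-180.0, -0.0, 170.7]
force: [0.7, -0.1, -1.0]
grip_width: 0.69
grip_force: 30.0
```

```bash
python3 - <<'E'
from station import r
import pickle
from h import *
np.set_printoptions(precision=4,suppress=True)
W=c=r.capture("wrist");cv2.imwrite(f"pics/w8.png",c["img"]);pickle.dump(c,open(f"w8.pkl","wb"))
s=r.sense();print(s["tool_pos"],s["tcp_rot"],s["joints"],proj(W,(.4959,-.2866,.004)),proj(W,(.59,-.321,.004)))
E
```

```text
[ 0.5869 -0.3046  0.0996] [179.9728  -0.0226 170.8639] [  2.0259  31.5429  27.4273 100.2219 -17.6892  52.5729 117.7256] [324.4085 105.9544] [295.8316 259.8494]
```

View pics/w8.png

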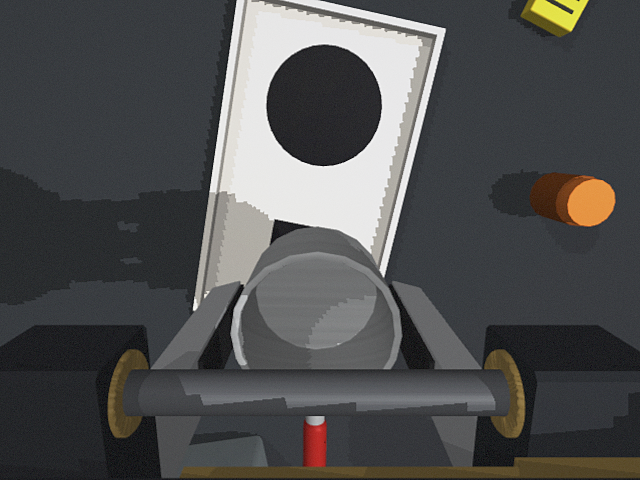

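Held pot at (317,320); white tray round mark is at (324,105), close to the predicted (324,106).

```bash
python3 - <<'E'
import pickle
from h import *
np.set_printoptions(precision=4,suppress=True)
W=pickle.load(open("w8.pkl","rb"));im=W["img"]
f=lambda P:(lambda c:(c[:2],np.sqrt(c[2]+c[0]**2+c[1]**2)))(np.linalg.lstsq(np.c_[2*P,np.ones(len(P))],(P**2).sum(1),rcond=None)[0])
k=blobs(cv2.inRange(im[35:175,258:390].max(2),0,100),3000)[0]+np.array([258,35])
P=np.array([onz(W,p[0],.004)[:2] for p in k]);print("mark",f(P))
# held pot rim (upper arc), z=.0997-.0153+.05
sub=im[240:365,225:410]
g=cv2.inRange(sub.min(2),150,255);pts=np.argwhere(g)[:,::-1]+[225,240]
pts=pts[(abs(np.hypot((pts[:,0]-317)/84,(pts[:,1]-325)/75)-1)<.12)&(pts[:,1]<350)]
P=np.array([onz(W,p,.134)[:2] for p in pts]);print("rim",f(P),len(P))
E
```

```text
mark (array([ 0.4964, -0.2872]), np.float64(0.03522751787386974))
rim (array([ 0.5813, -0.3051]), np.float64(0.030479113269955116)) 585
```

To row units: -9 cm / 75 = -0.12, -8 cm / 75 = -0.1067, -1.27 rad / 1.5708 = -0.8085.

Call:
drive_tool:
  commands:
    - [[0, 0, 0], [0, 0, -0.0675]]
    - [[0, 0, 0], [0, 0, -0.135]]
    - [[0, 0, 0], [0, 0, -0.2024]]
    - [[-0.0133, 0.0027, 0], [0, 0, -0.2699]]
    - [[-0.0267, 0.0053, 0], [0, 0, -0.3374]]
    - [[-0.04, 0.008, 0], [0, 0, -0.4049]]
    - [[-0.0533, 0.0107, 0], [0, 0, -0.4724]]
    - [[-0.0667, 0.0133, 0], [0, 0, -0.5399]]
    - [[-0.08, 0.016, 0], [0, 0, -0.6073]]
    - [[-0.0933, 0.0187, 0], [0, 0, -0.6748]]
    - [[-0.1067, 0.0213, 0], [0, 0, -0.7423]]
    - [[-0.12, 0.024, 0], [0, 0, -0.8085]]

```text
time_s: 15.75
tool_pos: [0.4973, -0.2849, 0.0997]
tcp_rot: [180.0, -0.1, 98.0]
force: [0.3, -0.6, -1.7]
grip_width: 0.687
grip_force: 30.0
```

To row units: -1.26 rad / 1.5708 = -0.8021.

Call:
drive_tool:
  commands:
    - [[0, 0, 0], [0, 0, -0.0675]]
    - [[0, 0, 0], [0, 0, -0.135]]
    - [[0, 0, 0], [0, 0, -0.2024]]
    - [[0, 0, 0], [0, 0, -0.2699]]
    - [[0, 0, 0], [0, 0, -0.3374]]
    - [[0, 0, 0], [0, 0, -0.4049]]
    - [[0, 0, 0], [0, 0, -0.4724]]
    - [[0, 0, 0], [0, 0, -0.5399]]
    - [[0, 0, 0], [0, 0, -0.6073]]
    - [[0, 0, 0], [0, 0, -0.6748]]
    - [[0, 0, 0], [0, 0, -0.7423]]
    - [[0, 0, 0], [0, 0, -0.8021]]

```text
time_s: 16.75
tool_pos: [0.4979, -0.285, 0.0996]
tcp_rot: [-179.9, -0.0, 25.8]
force: [-0.6, 0.3, -1.5]
grip_width: 0.687
grip_force: 30.0
```

```bash
python3 - <<'E'
from station import r
import pickle
from h import *
np.set_printoptions(precision=4,suppress=True)
for n in("wrist","scene","side"):
    c=r.capture(n);cv2.imwrite(f"pics/{n}9.png",c["img"]);pickle.dump(c,open(f"{n}9.pkl","wb"))
s=r.sense();print(s["tool_pos"],s["tcp_rot"],s["joints"])
E
```

```text
[ 0.4976 -0.2855  0.0995] [-179.9715    0.0375   26.1995] [-23.0846  39.8231  66.2356 113.1189 -44.0461  57.4187   0.8329]
```

View pics/wrist9.png

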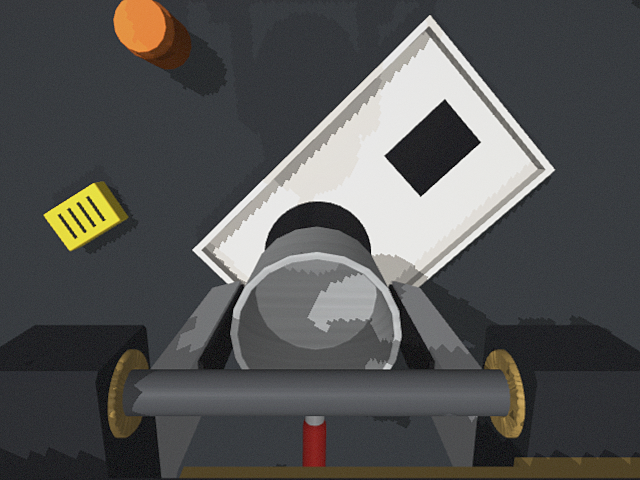

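```bash
python3 - <<'E'
import pickle
from h import *
np.set_printoptions(precision=4,suppress=True)
W=pickle.load(open("wrist9.pkl","rb"))
f=lambda P:(lambda c:(c[:2],np.sqrt(c[2]+c[0]**2+c[1]**2)))(np.linalg.lstsq(np.c_[2*P,np.ones(len(P))],(P**2).sum(1),rcond=None)[0])
for z in(.131,.134,.137):
  top=onz(W,(317,252),z)[:2];l=onz(W,(231.5,325),z)[:2];rr=onz(W,(401.5,325),z)[:2]
  print(f(np.array([top,l,rr])),np.linalg.norm(l-rr))
# centre = top point + 32 mm along image-down direction
g=np.array([0.4976,-.2855]);print("top->tcp",np.linalg.norm(g-onz(W,(317,252),.134)[:2]))
k=blobs(cv2.inRange(W["img"][95:200,380:485].max(2),0,100),1500)[0]+np.array([380,95])
P=np.array([onz(W,p[0],.004)[:2] for p in k]);rc=cv2.minAreaRect((P*1e4).astype(np.float32));b=cv2.boxPoints(rc)/1e4;E=np.roll(b,-1,0)-b
print("rect",b.mean(0),np.linalg.norm(E,axis=1)[:2],np.degrees(np.arctan2(E[:,1],E[:,0])))
E
```

```text
(array([ 0.4968, -0.2859]), np.float64(0.03204028272320015)) 0.06360140894865197
(array([ 0.4981, -0.2853]), np.float64(0.03138571702822147)) 0.06230206646750943
(array([ 0.4993, -0.2847]), np.float64(0.030731151333238924)) 0.061002723986366886
top->tcp 0.03188128137645201
rect [ 0.5897 -0.3224] [0.0495 0.0355] [ -20.6969   69.3031  159.3032 -110.6968]
```

To row units: -8 cm / 75 = -0.1067, -7.85 cm / 75 = -0.1047.

Call:
drive_tool:
  commands:
    - [[-0.002, -0.002, -0.0133], [0, 0, 0]]
    - [[-0.002, -0.002, -0.04], [0, 0, 0]]
    - [[-0.002, -0.002, -0.0667], [0, 0, 0]]
    - [[-0.002, -0.002, -0.0867], [0, 0, 0]]
    - [[-0.002, -0.002, -0.0987], [0, 0, 0]]
    - [[-0.002, -0.002, -0.1047], [0, 0, 0]]
    - [[-0.002, -0.002, -0.1067], [0, 0, 0]]
    - [[-0.002, -0.002, -0.1067], [0, 0, 0]]
    - [[-0.002, -0.002, -0.1067], [0, 0, 0]]

```text
time_s: 17.65
tool_pos: [0.4958, -0.2886, 0.0205]
tcp_rot: [180.0, -0.0, 26.0]
force: [0.0, -0.4, -1.2]
grip_width: 0.689
grip_force: 30.0
```

Call:
drive_tool:
  commands:
    - [[0, 0, 0], [0, 0, 0]]
    - [[0, 0, 0], [0, 0, 0]]
    - [[0, 0, 0], [0, 0, 0]]
    - [[0, 0, 0], [0, 0, 0]]
    - [[0, 0, 0], [0, 0, 0]]
  claw: 0.85

```text
time_s: 18.07
tool_pos: [0.4956, -0.2884, 0.02]
tcp_rot: [180.0, -0.0, 25.9]
force: [-0.0, 0.3, 0.1]
grip_width: 0.851
grip_force: 0.0
```

To row units: 15 cm / 75 = 0.2, 13 cm / 75 = 0.1733.

Call:
drive_tool:
  commands:
    - [[0, 0, 0.0333], [0, 0, 0]]
    - [[0, 0, 0.08], [0, 0, 0]]
    - [[-0.0067, -0.004, 0.1333], [0, 0, 0]]
    - [[-0.04, -0.02, 0.1733], [0, 0, 0]]
    - [[-0.076, -0.036, 0.2], [0, 0, 0]]
    - [[-0.076, -0.036, 0.2], [0, 0, 0]]
    - [[-0.076, -0.036, 0.2], [0, 0, 0]]

```text
time_s: 18.65
tool_pos: [0.4381, -0.316, 0.1709]
tcp_rot: [180.0, -0.1, 25.8]
force: [1.0, 1.1, 0.2]
grip_width: 0.854
grip_force: 0.0
```

```bash
python3 - <<'E'
from station import r
import pickle
from h import *
np.set_printoptions(precision=4,suppress=True)
W=c=r.capture("wrist");cv2.imwrite("pics/w10.png",c["img"]);pickle.dump(c,open("w10.pkl","wb"));im=c["img"]
s=r.sense();print(s["tool_pos"],s["tcp_rot"])
f=lambda P:(lambda c:(c[:2],np.sqrt(c[2]+c[0]**2+c[1]**2)))(np.linalg.lstsq(np.c_[2*P,np.ones(len(P))],(P**2).sum(1),rcond=None)[0])
print(proj(W,(.496,-.287,.054)))
k=max(blobs(hsvmask(im[:400],(0,150,60),(5,255,255)),60),key=lambda k:-abs(cen(k)[0]-316));P=np.array([onz(W,p[0],.047)[:2] for p in k]);print("red",cen(k),P.mean(0))
E
```

```text
[ 0.4388 -0.3151  0.1699] [-179.9904   -0.0835   25.9268]
[314.0466 151.7259]
red [315.3042 243.1745] [ 0.4378 -0.316 ]
```

View pics/w10.png

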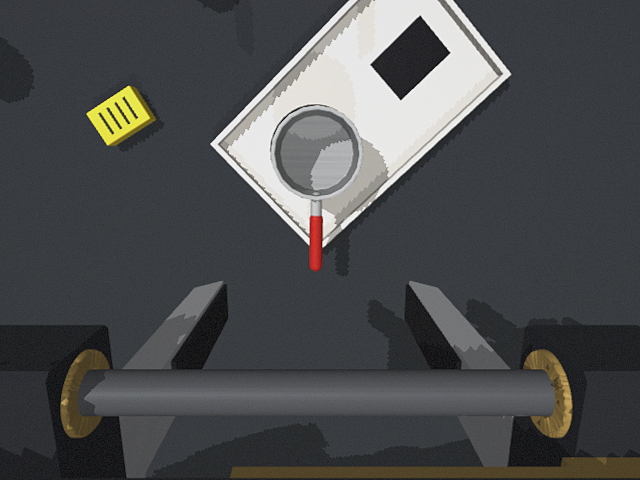

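Wide pot stands centred on its mark: rim centre about (316,152) against the predicted (314,152), roughly 1.5 mm off, handle at -155°. On to the narrow pot.

To row units: 42.2 cm / 75 = 0.5627, 16.2 cm / 75 = 0.216, -0.32 rad / 1.5708 = -0.2037.

Call:
drive_tool:
  commands:
    - [[0.0173, 0.0467, 0.0067], [0, 0, -0.0318]]
    - [[0.036, 0.0933, 0.0133], [0, 0, -0.0637]]
    - [[0.0547, 0.1427, 0.0133], [0, 0, -0.0955]]
    - [[0.0733, 0.1907, 0.0133], [0, 0, -0.1273]]
    - [[0.092, 0.24, 0.0133], [0, 0, -0.1592]]
    - [[0.1107, 0.288, 0.0133], [0, 0, -0.191]]
    - [[0.1293, 0.336, 0.0133], [0, 0, -0.2037]]
    - [[0.148, 0.384, 0.0133], [0, 0, -0.2037]]
    - [[0.1667, 0.432, 0.0133], [0, 0, -0.2037]]
    - [[0.1853, 0.48, 0.0133], [0, 0, -0.2037]]
    - [[0.2027, 0.528, 0.0133], [0, 0, -0.2037]]
    - [[0.216, 0.5627, 0.0133], [0, 0, -0.2037]]
  claw: 0.7

```text
time_s: 19.7
tool_pos: [0.601, 0.1117, 0.178]
tcp_rot: [180.0, 0.1, 7.8]
force: [0.4, 0.6, 0.4]
grip_width: 0.702
grip_force: 0.0
```

Call:
drive_tool:
  commands:
    - [[0, 0, 0], [0, 0, 0]]
    - [[0, 0, 0], [0, 0, 0]]

```text
time_s: 19.87
tool_pos: [0.6005, 0.1089, 0.1782]
tcp_rot: [179.9, 0.1, 7.8]
force: [0.3, -0.7, -0.4]
grip_width: 0.702
grip_force: 0.0
```

```bash
python3 - <<'E'
from station import r
import pickle
from h import *
np.set_printoptions(precision=4,suppress=True)
W=c=r.capture("wrist");cv2.imwrite("pics/w11.png",c["img"]);pickle.dump(c,open("w11.pkl","wb"));im=c["img"]
s=r.sense();print(s["tool_pos"],s["tcp_rot"],s["joints"],s["time_s"])
f=lambda P:(lambda c:(c[:2],np.sqrt(c[2]+c[0]**2+c[1]**2)))(np.linalg.lstsq(np.c_[2*P,np.ones(len(P))],(P**2).sum(1),rcond=None)[0])
p=proj(W,(.6659,.1153,.08)).astype(int);print(p)
sub=im[max(0,p[1]-50):p[1]+50,p[0]-50:p[0]+50];o=np.array([p[0]-50,max(0,p[1]-50)])
for t in(185,200,215):
    k=np.vstack(blobs(cv2.inRange(sub.min(2),t,255),30)[:1])+o;P=np.array([onz(W,q[0],.08)[:2] for q in cv2.convexHull(k)]);print(t,f(P),cen(k))
c0=f(P)[0]
for k in blobs(hsvmask(im[:300],(0,150,60),(5,255,255)),60):
    P=np.array([onz(W,q[0],.069)[:2] for q in k]);l=cv2.fitLine(P.astype(np.float32),2,0,.001,.001).ravel();m=P.mean(0)
    print("red",cen(k),m,np.degrees(np.arctan2(l[1],l[0])),np.degrees(np.arctan2(*(m-c0)[::-1])))
E
```

```text
[0.6002 0.1072 0.1786] [179.932    0.0958   7.6924] [-64.5802  40.7798  73.7407 104.7204 -42.3171  68.3763 -59.3407] 19.9167
[319 149]
185 (array([0.6681, 0.1161]), np.float64(0.022968150474747394)) [318.5726 148.0237]
200 (array([0.6681, 0.1161]), np.float64(0.022981355806798217)) [318.4999 148.1373]
215 (array([0.6682, 0.1161]), np.float64(0.022894408993288835)) [318.485  148.2285]
red [423.6602 207.8037] [0.6373 0.0388] 66.47601 -111.76278859783197
red [321.1509  61.6029] [0.7193 0.1214] 5.821755 5.8605585514213985
```

View pics/w11.png

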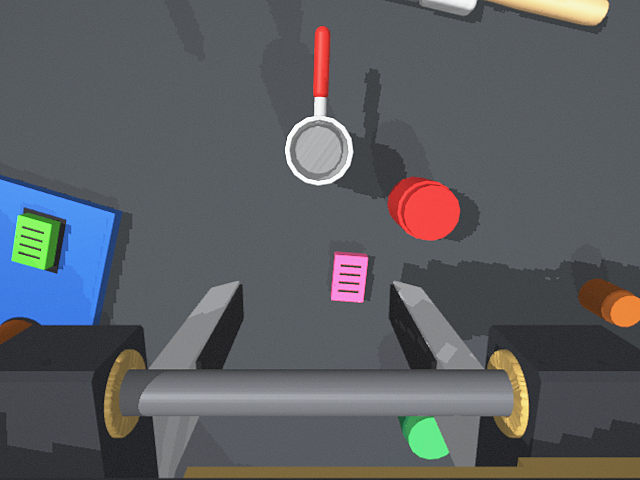

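Rim centre is about (319,150) with the handle at +6°. Joint 3 is near its limit, so I'll use the half-turn-equivalent grasp (yaw about 186°).

To row units: 6.6 cm / 75 = 0.088, 6 cm / 75 = 0.08, 1.44 rad / 1.5708 = 0.9167.

Call:
drive_tool:
  commands:
    - [[0, 0, 0], [0, 0, 0.0764]]
    - [[0.0133, 0.0013, 0], [0, 0, 0.1528]]
    - [[0.0267, 0.0027, 0], [0, 0, 0.2292]]
    - [[0.04, 0.004, 0], [0, 0, 0.3056]]
    - [[0.0533, 0.0053, 0], [0, 0, 0.382]]
    - [[0.0667, 0.0067, 0], [0, 0, 0.4584]]
    - [[0.08, 0.0093, 0], [0, 0, 0.5348]]
    - [[0.088, 0.0107, 0], [0, 0, 0.6112]]
    - [[0.088, 0.0107, 0], [0, 0, 0.6875]]
    - [[0.088, 0.0107, 0], [0, 0, 0.7639]]
    - [[0.088, 0.0107, 0], [0, 0, 0.8403]]
    - [[0.088, 0.0107, 0], [0, 0, 0.9167]]

```text
time_s: 20.92
tool_pos: [0.6661, 0.1132, 0.1794]
tcp_rot: [-180.0, 0.0, 90.4]
force: [-1.0, -0.4, 0.1]
grip_width: 0.7
grip_force: 0.0
```

To row units: 1.44 rad / 1.5708 = 0.9167.

Call:
drive_tool:
  commands:
    - [[0, 0, 0], [0, 0, 0.0764]]
    - [[0, 0, 0], [0, 0, 0.1528]]
    - [[0, 0, 0], [0, 0, 0.2292]]
    - [[0, 0, 0], [0, 0, 0.3056]]
    - [[0, 0, 0], [0, 0, 0.382]]
    - [[0, 0, 0], [0, 0, 0.4584]]
    - [[0, 0, 0], [0, 0, 0.5348]]
    - [[0, 0, 0], [0, 0, 0.6112]]
    - [[0, 0, 0], [0, 0, 0.6875]]
    - [[0, 0, 0], [0, 0, 0.7639]]
    - [[0, 0, 0], [0, 0, 0.8403]]
    - [[0, 0, 0], [0, 0, 0.9167]]

```text
time_s: 21.92
tool_pos: [0.666, 0.1132, 0.1794]
tcp_rot: [-180.0, -0.0, 172.9]
force: [0.7, -0.3, 0.4]
grip_width: 0.697
grip_force: 0.0
```

To row units: 0.23 rad / 1.5708 = 0.1464.

Call:
drive_tool:
  commands:
    - [[0, 0, 0], [0, 0, 0.0764]]
    - [[0, 0, 0], [0, 0, 0.1464]]
    - [[0, 0, 0], [0, 0, 0.1464]]
    - [[0, 0, 0], [0, 0, 0.1464]]

```text
time_s: 22.25
tool_pos: [0.6662, 0.1135, 0.1796]
tcp_rot: [180.0, -0.0, -174.5]
force: [0.3, 0.5, -0.1]
grip_width: 0.698
grip_force: 0.0
```

```bash
python3 - <<'E'
from station import r
s=r.sense();print(s["tool_pos"],s["tcp_rot"],s["joints"])
E
```

```text
[0.66621003 0.11348186 0.17959963] [ 1.79990765e+02 -3.26234633e-02 -1.74485863e+02] [-33.94669933  27.57222133  26.23826359  94.39562279 -13.51499233
  61.22389433  91.7751986 ]
```

To row units: -12.75 cm / 75 = -0.17, 0.25 cm / 75 = 0.0033, 0.01 rad / 1.5708 = 0.0064.

Call:
drive_tool:
  commands:
    - [[0.0007, 0.0033, -0.0267], [0, 0, 0.0064]]
    - [[0.0007, 0.0033, -0.0667], [0, 0, 0.0064]]
    - [[0.0007, 0.0033, -0.1067], [0, 0, 0.0064]]
    - [[0.0007, 0.0033, -0.14], [0, 0, 0.0064]]
    - [[0.0007, 0.0033, -0.16], [0, 0, 0.0064]]
    - [[0.0007, 0.0033, -0.168], [0, 0, 0.0064]]
    - [[0.0007, 0.0033, -0.17], [0, 0, 0.0064]]
    - [[0.0007, 0.0033, -0.17], [0, 0, 0.0064]]
    - [[0.0007, 0.0033, -0.17], [0, 0, 0.0064]]

```text
time_s: 23.0
tool_pos: [0.6677, 0.1171, 0.0536]
tcp_rot: [180.0, 0.1, -173.7]
force: [-0.6, -0.4, -0.2]
grip_width: 0.702
grip_force: 0.0
```

Call:
drive_tool:
  commands:
    - [[0, 0, 0], [0, 0, 0]]
    - [[0, 0, 0], [0, 0, 0]]
    - [[0, 0, 0], [0, 0, 0]]
    - [[0, 0, 0], [0, 0, 0]]
    - [[0, 0, 0], [0, 0, 0]]
    - [[0, 0, 0], [0, 0, 0]]
  claw: 0.3

```text
time_s: 23.5
tool_pos: [0.6673, 0.1172, 0.0528]
tcp_rot: [180.0, 0.0, -173.6]
force: [-0.2, 0.4, 5.6]
grip_width: 0.467
grip_force: 30.0
```

To row units: -31.8 cm / 75 = -0.424, -28.4 cm / 75 = -0.3787, -1.06 rad / 1.5708 = -0.6748.

Call:
drive_tool:
  commands:
    - [[0, 0, 0.0333], [0, 0, 0]]
    - [[0, 0, 0.08], [0, 0, 0]]
    - [[-0.0067, -0.0133, 0.12], [0, 0, 0]]
    - [[-0.024, -0.056, 0.12], [0, 0, -0.0637]]
    - [[-0.0427, -0.1013, 0.12], [0, 0, -0.1401]]
    - [[-0.0627, -0.1467, 0.12], [0, 0, -0.2165]]
    - [[-0.0813, -0.1933, 0.12], [0, 0, -0.2928]]
    - [[-0.1013, -0.24, 0.12], [0, 0, -0.3692]]
    - [[-0.12, -0.2853, 0.12], [0, 0, -0.4456]]
    - [[-0.14, -0.332, 0.12], [0, 0, -0.522]]
    - [[-0.16, -0.3787, 0.12], [0, 0, -0.5984]]
    - [[-0.1787, -0.424, 0.12], [0, 0, -0.6748]]

```text
time_s: 24.5
tool_pos: [0.5317, -0.2024, 0.1424]
tcp_rot: [180.0, -0.0, 125.3]
force: [0.6, -0.2, -1.7]
grip_width: 0.472
grip_force: 30.0
```

To row units: -8.6 cm / 75 = -0.1147, -6.4 cm / 75 = -0.0853, -0.17 rad / 1.5708 = -0.1082.

Call:
drive_tool:
  commands:
    - [[-0.0187, -0.044, 0], [0, 0, -0.0637]]
    - [[-0.036, -0.0853, 0], [0, 0, -0.1082]]
    - [[-0.048, -0.1147, 0], [0, 0, -0.1082]]
    - [[-0.048, -0.1147, 0], [0, 0, -0.1082]]
    - [[-0.048, -0.1147, 0], [0, 0, -0.1082]]

```text
time_s: 24.92
tool_pos: [0.4961, -0.288, 0.1423]
tcp_rot: [-180.0, -0.0, 115.8]
force: [0.1, 0.4, -1.3]
grip_width: 0.466
grip_force: 30.0
```

```bash
python3 - <<'E'
from station import r
import pickle
from h import *
np.set_printoptions(precision=4,suppress=True)
for n in("wrist","scene","side"):
    c=r.capture(n);cv2.imwrite(f"pics/{n}12.png",c["img"]);pickle.dump(c,open(f"{n}12.pkl","wb"))
W=pickle.load(open("wrist12.pkl","rb"));s=r.sense();print(s["tool_pos"],s["tcp_rot"],s["joints"])
im=W["img"]
for k in blobs(hsvmask(im,(0,150,60),(5,255,255)),60):
    P=np.array([onz(W,q[0],.143-.053+.069)[:2] for q in k]);l=cv2.fitLine(P.astype(np.float32),2,0,.001,.001).ravel();print("red",cen(k),P.mean(0),np.degrees(np.arctan2(l[1],l[0])))
S=pickle.load(open("scene12.pkl","rb"))["img"][230:380,110:310];D=pickle.load(open("side12.pkl","rb"))["img"][290:440,330:530]
cv2.imwrite("pics/c12.png",np.hstack([cv2.resize(x,(400,300),interpolation=cv2.INTER_CUBIC) for x in(S,D)]))
E
```

```text
[ 0.4975 -0.2857  0.1422] [179.998   -0.0337 115.9863] [-13.0198  24.8258  47.1013 110.7611 -22.3857  53.9481  70.9263]
red [314.9259 438.7449] [ 0.5208 -0.3403] -64.94532
red [217.8997 248.7823] [ 0.4494 -0.2792] 25.2715
```

View pics/c12.png

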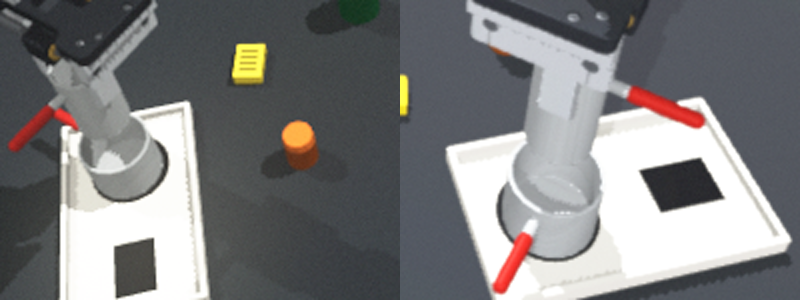

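I see the narrow pot hanging above the wide one, handle at -65° against -155° for the wide pot. That view took me one over the 14-picture limit, so I continue with numbers only.

To row units: -8.05 cm / 75 = -0.1073, -0.15 cm / 75 = -0.002.

Call:
drive_tool:
  commands:
    - [[0, -0.002, -0.0133], [0, 0, 0]]
    - [[0, -0.002, -0.0333], [0, 0, 0]]
    - [[0, -0.002, -0.0533], [0, 0, 0]]
    - [[0, -0.002, -0.0707], [0, 0, 0]]
    - [[0, -0.002, -0.0867], [0, 0, 0]]
    - [[0, -0.002, -0.0973], [0, 0, 0]]
    - [[0, -0.002, -0.104], [0, 0, 0]]
    - [[0, -0.002, -0.1073], [0, 0, 0]]
    - [[0, -0.002, -0.1073], [0, 0, 0]]
    - [[0, -0.002, -0.1073], [0, 0, 0]]

```text
time_s: 25.9
tool_pos: [0.4972, -0.2885, 0.0622]
tcp_rot: [180.0, 0.0, 115.9]
force: [0.2, -0.3, -1.4]
grip_width: 0.468
grip_force: 30.0
```

To row units: -0.1 cm / 75 = -0.0013.

Call:
drive_tool:
  commands:
    - [[0, 0, -0.0013], [0, 0, 0]]
    - [[0, 0, -0.0013], [0, 0, 0]]
    - [[0, 0, -0.0013], [0, 0, 0]]

```text
time_s: 26.15
tool_pos: [0.4972, -0.2884, 0.0612]
tcp_rot: [180.0, 0.0, 115.9]
force: [-0.2, -0.3, -1.6]
grip_width: 0.463
grip_force: 30.0
```

Call:
drive_tool:
  commands:
    - [[0, 0, 0], [0, 0, 0]]
    - [[0, 0, 0], [0, 0, 0]]
    - [[0, 0, 0], [0, 0, 0]]
    - [[0, 0, 0], [0, 0, 0]]
    - [[0, 0, 0], [0, 0, 0]]
  claw: 0.7

```text
time_s: 26.57
tool_pos: [0.497, -0.2884, 0.0609]
tcp_rot: [180.0, 0.0, 115.9]
force: [-0.4, 0.6, 0.2]
grip_width: 0.7
grip_force: 0.0
```

To row units: 11.6 cm / 75 = 0.1547, 10.5 cm / 75 = 0.14, 0.56 rad / 1.5708 = 0.3565.

Call:
drive_tool:
  commands:
    - [[0, 0, 0.0267], [0, 0, 0]]
    - [[0, 0, 0.0667], [0, 0, 0]]
    - [[0, 0, 0.1133], [0, 0, 0]]
    - [[0.0027, 0.0267, 0.14], [0, 0, 0.0637]]
    - [[0.0067, 0.0667, 0.14], [0, 0, 0.1401]]
    - [[0.012, 0.1133, 0.14], [0, 0, 0.2165]]
    - [[0.0173, 0.1547, 0.14], [0, 0, 0.2928]]
    - [[0.0173, 0.1547, 0.14], [0, 0, 0.3565]]
    - [[0.0173, 0.1547, 0.14], [0, 0, 0.3565]]
    - [[0.0173, 0.1547, 0.14], [0, 0, 0.3565]]
  claw: 0.5

```text
time_s: 27.4
tool_pos: [0.5099, -0.1727, 0.1661]
tcp_rot: [180.0, 0.0, 147.8]
force: [0.6, -0.6, 0.2]
grip_width: 0.502
grip_force: 0.0
```

```bash
python3 cas.py y 200 w13; python3 -c "
import pickle;from cas import *
W=pickle.load(open('w13.pkl','rb'));cas(W,(22,60,150),(36,255,255));cas(W,(22,60,225),(36,255,255))
from station import r
S=r.capture('scene');D=r.capture('side');pickle.dump((S,D),open('sd13.pkl','wb'))
for n,c in(('s',S),('d',D)):
  for k in blobs(hsvmask(c['img'],(0,170,50),(5,255,255)),30):print(n,cen(k),cv2.contourArea(k))
  print(proj(c,(.4962,-.288,.088)))
"
```

```text
px [314.  150.5] c [ 0.4546 -0.1399] L [0.0408 0.028 ] long axis -34.1
[ 0.5098 -0.1734  0.166 ] [-179.9928    0.0169  147.6861]
px [313.9 150.6] c [ 0.4547 -0.14  ] L [0.0412 0.0284] long axis -34.1
px [314.  150.5] c [ 0.4545 -0.1399] L [0.0406 0.028 ] long axis -34.1
s [354.7418 275.7666] 625.5
s [140.9969 319.3752] 107.5
s [140.4209 287.236 ] 68.5
[160.6753 290.3529]
d [343.9787 233.3558] 304.5
d [452.1261 387.0652] 199.5
d [386.1686 420.7164] 171.0
[412.0683 359.9617]
```

To row units: -16.25 cm / 75 = -0.2167, 3.3 cm / 75 = 0.044, -0.032 rad / 1.5708 = -0.0204.

Call:
drive_tool:
  commands:
    - [[-0.0373, 0.0213, -0.0133], [0, 0, -0.0204]]
    - [[-0.0733, 0.044, -0.0467], [0, 0, -0.0204]]
    - [[-0.0733, 0.044, -0.0933], [0, 0, -0.0204]]
    - [[-0.0733, 0.044, -0.14], [0, 0, -0.0204]]
    - [[-0.0733, 0.044, -0.18], [0, 0, -0.0204]]
    - [[-0.0733, 0.044, -0.204], [0, 0, -0.0204]]
    - [[-0.0733, 0.044, -0.2147], [0, 0, -0.0204]]
    - [[-0.0733, 0.044, -0.2167], [0, 0, -0.0204]]
    - [[-0.0733, 0.044, -0.2167], [0, 0, -0.0204]]

```text
time_s: 28.3
tool_pos: [0.455, -0.1402, 0.0036]
tcp_rot: [-180.0, -0.0, 146.0]
force: [0.2, 0.2, 1.5]
grip_width: 0.505
grip_force: 0.0
```

Call:
drive_tool:
  commands:
    - [[0, 0, 0], [0, 0, 0]]
    - [[0, 0, 0], [0, 0, 0]]
    - [[0, 0, 0], [0, 0, 0]]
    - [[0, 0, 0], [0, 0, 0]]
    - [[0, 0, 0], [0, 0, 0]]
  claw: 0.1

```text
time_s: 28.72
tool_pos: [0.4557, -0.1393, 0.0042]
tcp_rot: [179.9, 0.1, 146.2]
force: [-1.5, 2.0, 11.0]
grip_width: 0.297
grip_force: 30.0
```

```bash
python3 - <<'E'
import pickle;from h import *
np.set_printoptions(precision=4,suppress=True)
S,D=pickle.load(open("sd13.pkl","rb"))
for a in((141,319.4),(140.4,287.2)):
  for b in((452.1,387.1),(386.2,420.7)):
    p,e=tri(S,a,D,b)
    if e<.01:print(p,e,np.degrees(np.arctan2(p[1]+.288,p[0]-.4962)))
E
```

```text
[ 0.5195 -0.3373  0.0718] 0.00010749313469851213 -64.70052806735168
[ 0.4355 -0.3167  0.0447] 0.0007840440266863556 -154.6630461516898
```

To row units: -20.2 cm / 75 = -0.2693, 18.6 cm / 75 = 0.248, 0.237 rad / 1.5708 = 0.1509.

Call:
drive_tool:
  commands:
    - [[0, 0, 0.04], [0, 0, 0]]
    - [[0.0067, 0, 0.08], [0, 0, 0]]
    - [[0.04, -0.02, 0.1147], [0, 0, 0.0318]]
    - [[0.08, -0.0533, 0.1147], [0, 0, 0.0764]]
    - [[0.1147, -0.0933, 0.1147], [0, 0, 0.1273]]
    - [[0.1493, -0.1333, 0.1147], [0, 0, 0.1509]]
    - [[0.1813, -0.1733, 0.1147], [0, 0, 0.1509]]
    - [[0.2133, -0.216, 0.1147], [0, 0, 0.1509]]
    - [[0.248, -0.2533, 0.1147], [0, 0, 0.1509]]
    - [[0.248, -0.2693, 0.1147], [0, 0, 0.1509]]
    - [[0.248, -0.2693, 0.1147], [0, 0, 0.1509]]
    - [[0.248, -0.2693, 0.1147], [0, 0, 0.1509]]

```text
time_s: 29.72
tool_pos: [0.6402, -0.3418, 0.0892]
tcp_rot: [-180.0, -0.0, 159.7]
force: [0.0, 0.0, -0.5]
grip_width: 0.294
grip_force: 30.0
```

```bash
cat > rect.py <<'E'
from station import r
import pickle;from h import *;from cas import cas
W=r.capture("wrist");pickle.dump(W,open("w14.pkl","wb"));s=r.sense();t=s["tool_pos"];print(t,s["tcp_rot"])
cas(W,(22,60,190),(36,255,255),t[2]-.0042+.013)
p=proj(W,(.5898,-.322,.004)).astype(int);print(p);o=p-[65,65]
k=[k for k in blobs(cv2.inRange(W["img"][o[1]:p[1]+65,o[0]:p[0]+65].max(2),0,90),500)]
for q in k:
    q=q+o;P=np.array([onz(W,a[0],.004)[:2] for a in q]);rc=cv2.minAreaRect((P*1e4).astype(np.float32));b=cv2.boxPoints(rc)/1e4;E=np.roll(b,-1,0)-b
    print("rect",b.mean(0),np.linalg.norm(E,axis=1)[:2],np.degrees(np.arctan2(E[:,1],E[:,0]))[:2])
E
python3 rect.py
```

```text
[ 0.6404 -0.3406  0.0893] [179.9783  -0.0399 159.7132]
[318 169]
rect [ 0.5899 -0.3224] [0.049  0.0352] [-21.0433  68.9566]
```

```bash
python3 -c "
import pickle;from cas import *
W=pickle.load(open('w14.pkl','rb'))
for v in(120,140,155,170):cas(W,(22,60,v),(36,255,255),.0983)"
```

```text
px [315.7 300.7] c [ 0.6372 -0.341 ] L [0.0424 0.0273] long axis -20.4
px [315.9 303.4] c [ 0.6384 -0.3415] L [0.0398 0.0273] long axis -20.4
px [317.8 296.3] c [ 0.6384 -0.3414] L [0.0398 0.0269] long axis -20.3
px [320.3 288.9] c [ 0.6359 -0.3405] L [0.0343 0.0268] long axis -21.1
```

To row units: -8.1 cm / 75 = -0.108, -7.8 cm / 75 = -0.104.

Call:
drive_tool:
  commands:
    - [[-0.0333, 0.0127, 0], [0, 0, 0]]
    - [[-0.0673, 0.0253, -0.0067], [0, 0, 0]]
    - [[-0.0673, 0.0253, -0.04], [0, 0, 0]]
    - [[-0.0673, 0.0253, -0.0733], [0, 0, 0]]
    - [[-0.0673, 0.0253, -0.0933], [0, 0, 0]]
    - [[-0.0673, 0.0253, -0.104], [0, 0, 0]]
    - [[-0.0673, 0.0253, -0.108], [0, 0, 0]]
    - [[-0.0673, 0.0253, -0.108], [0, 0, 0]]
    - [[-0.0673, 0.0253, -0.108], [0, 0, 0]]

```text
time_s: 30.52
tool_pos: [0.591, -0.3223, 0.0091]
tcp_rot: [-180.0, 0.0, 159.7]
force: [-0.1, -0.2, 0.1]
grip_width: 0.295
grip_force: 30.0
```

To row units: 15.5 cm / 75 = 0.2067, 13 cm / 75 = 0.1733.

Call:
drive_tool:
  commands:
    - [[0, 0, 0], [0, 0, 0]]
    - [[0, 0, 0], [0, 0, 0]]
    - [[0, 0, 0], [0, 0, 0]]
    - [[0, 0, 0.0333], [0, 0, 0]]
    - [[0.02, -0.0067, 0.08], [0, 0, 0]]
    - [[0.06, -0.02, 0.1333], [0, 0, 0]]
    - [[0.0813, -0.0293, 0.1733], [0, 0, 0]]
    - [[0.0813, -0.0293, 0.2067], [0, 0, 0]]
    - [[0.0813, -0.0293, 0.2067], [0, 0, 0]]
    - [[0.0813, -0.0293, 0.2067], [0, 0, 0]]
  claw: 0.5

```text
time_s: 31.35
tool_pos: [0.6522, -0.3449, 0.165]
tcp_rot: [-180.0, 0.2, 159.7]
force: [-0.6, -0.1, -0.5]
grip_width: 0.504
grip_force: 0.0
```

```bash
python3 - <<'E'
from station import r
import pickle;from h import *;from cas import cas
W=r.capture("wrist");s=r.sense();print(s["tool_pos"],s["tcp_rot"],s["time_s"])
cas(W,(22,60,190),(36,255,255),.017)
p=proj(W,(.5898,-.322,.004)).astype(int);o=p-[70,70];sub=W["img"][max(0,o[1]):p[1]+70,o[0]:p[0]+70];o[1]=max(0,o[1])
y=hsvmask(sub,(22,60,80),(36,255,255));m=cv2.inRange(sub.max(2),0,90)|y
for q in blobs(m,900)[:2]:
    q=q+o;P=np.array([onz(W,a[0],.004)[:2] for a in q]);rc=cv2.minAreaRect((P*1e4).astype(np.float32));b=cv2.boxPoints(rc)/1e4;E=np.roll(b,-1,0)-b
    print("rect",b.mean(0),np.linalg.norm(E,axis=1)[:2],np.degrees(np.arctan2(E[:,1],E[:,0]))[:2])
# final state of everything, scene+side
S=r.capture("scene");D=r.capture("side")
d=pickle.load(open("c0.pkl","rb"))
for nm,lo,hi in(("pink",(150,80,100),(172,255,255)),("grn",(40,120,60),(75,255,255)),("orange",(5,150,50),(19,255,255)),("red",(0,180,60),(4,255,255))):
  for n,c in(("scene",S),("side",D)):
    print(nm,n,[cen(k).round(1).tolist() for k in blobs(hsvmask(c["img"],lo,hi),40)])
E
```

```text
[ 0.6514 -0.3443  0.1634] [179.9905   0.0174 159.7202] 31.4
px [315.8 147.8] c [ 0.59   -0.3224] L [0.0395 0.0273] long axis -20.3
rect [ 0.5901 -0.3227] [0.0487 0.0352] [-20.3065  69.6936]
rect [ 0.637  -0.3401] [0.0065 0.1129] [-20.3025  69.6975]
pink scene [[350.8, 248.1]]
pink side [[240.5, 82.8], [305.8, 240.0]]
grn scene [[324.7, 459.2], [288.6, 219.6], [443.6, 193.2]]
grn side [[516.5, 250.0], [557.5, 270.8], [275.4, 277.3], [590.5, 292.5], [244.5, 180.1]]
orange scene [[614.4, 178.6], [422.3, 157.7], [259.6, 302.0], [588.4, 214.8]]
orange side [[200.2, 183.6], [275.2, 91.2], [383.0, 306.5], [278.1, 125.1]]
red scene [[354.7, 275.8]]
red side [[348.7, 230.0], [451.5, 386.8], [386.6, 420.6]]
```

```bash
python3 -c "
from station import r
print(r.finish_job())"
```

```text
the job is handed in; nothing more can be done
None
```

Both kits are made up and handed in at about 31 s of the 128 s: parts measured within about 2 mm of their mark centres, pot handles 90° apart, pink cassette and green jar unmoved; I viewed 15 pictures, one over the 14 allowed.

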